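# Stand the fallen canister back under the shelf and lid it

## Task

One of the three stoneware canisters has been knocked over and its wooden lid has come off. Stand it gently upright on the empty cork coaster under the wire shelf, then put its lid back on so that it sits level and fully home. Do not drop the stoneware, and leave the other things on the counter where they are.

Things in the scene. Friction and masses are not known exactly. Their poses are not given: they have to be found in the camera images.
- canister: Fallen canister: hollow straight round cream stoneware, 60 mm outside diameter, 110 mm tall, mouth 51 mm inside, grey-blue band 88 to 98 mm from the underside; about 0.26 kg. Origin: centre of its underside; z axis along its axis to the open mouth. At the start it lies on its side on the counter in front of the shelf (axis level, 30 mm above the counter), mouth to the robot's right.
- canister_mouth (a point): Centre of the canister's open mouth, at rim height, on its axis, 110 mm from its underside.
- lid: Its loose wooden lid, 0.06 kg, knob up on the counter. Origin: centre of its underside, z up. Plug 43 mm diameter, 12 mm deep (foot tapered to 36 mm); disc 66 mm diameter, z = 12 to 20 mm; stem 14 mm; knob 26 mm diameter, z = 30 to 56 mm. The plug drops into the mouth with 3.5 mm play all round; the disc then rests on the rim, the lid's origin 98 mm above the canister's.
- lid_knob (a point): Middle of the lid's knob, on its axis, 44 mm above the lid's underside.
- coaster_empty: The empty one of three round cork coasters, 90 mm diameter, 5 mm thick, fixed flat on the counter in a row under the front of the wire shelf, 160 mm between centres. Origin at the centre of its underside, on the counter.
- canister_a: A second canister of the set, closed with its lid, standing on its own coaster: 60 mm diameter, disc of the lid 66 mm, 154 mm tall with knob. Origin at the centre of its underside. Leave alone.
- canister_b: The third canister, same as canister_a, on its own coaster. Leave alone.
- wire_shelf: Fixed cream wire shelf on the counter, 200 mm deep (x), 700 mm wide (y), open to the robot, a 10 mm leg at each corner, rods 315 mm above the counter, crockery on top. Origin on the counter, centre of its footprint; x points away from the robot. The coasters lie under it, 25 mm behind its front rail: a vertical tool cannot reach them; come from the robot's side, tilted 35 to 45 degrees.
- shelf_front_rail (a point): Middle of the shelf's front top rail (10 mm rod along y), 320 mm above the counter.
- counter: The fixed worktop of the kitchen island, its surface at height 0.
- salt_bowl: Small blue bowl, 72 mm across, 34 mm high, between the work area and the shelf. Origin at the centre of its underside. Leave alone.
- oil_bottle: Green glass bottle standing at the left, 62 mm diameter, 210 mm tall. Origin at the centre of its underside. Leave alone.
- ramekin: White ramekin dish at the right, 76 mm diameter, 42 mm tall. Origin at the centre of its underside. Leave alone.
- spatula: Cream spatula, 240 mm long, lying at the far left. Leave alone.
Not all that is in view belongs to the job. What is shaped like the coaster_empty but blue or yellow is not meant.

How it is judged (in metres and radians):
On the way, in this order (a step that is already met when the one before it is completed fails the run):
1. the canister stands upright on the empty coaster (angle between canister's own z axis and vertical below 0.08 rad and horizontal distance between canister and coaster_empty below 0.018 m and z of canister in the frame of coaster_empty below 0.008 m), for 0.2 s.
2. the lid sits fully home in the canister's mouth (z of lid in the frame of canister between 0.094 and 0.101 m and horizontal distance between lid_knob and canister_mouth below 0.008 m and angle between the z axis of lid and the z axis of canister, either way round below 0.06 rad), for 0.2 s.
At the end, for the whole second after the job is handed in: The canister stands upright (within 3.4 degrees) at rest on the empty coaster, its axis within 18 mm of the coaster's centre, and its lid lies level and fully home on it: plug in the mouth, lid height within about 3 mm of its seat, centred within 8 mm (angle between each of canister, lid's own z axis and vertical below 0.06 rad and horizontal distance between canister and coaster_empty below 0.018 m and z of canister in the frame of coaster_empty between 0.002 and 0.008 m and z of lid in the frame of canister between 0.094 and 0.101 m and horizontal distance between lid_knob and canister_mouth below 0.008 m and linear speed of each of canister, lid below 0.02 m/s); the robot touches nothing.
It fails at once if the canister is dropped or knocked: it moves faster than 0.4 m/s while the fingers do not hold it (contact force between canister and the fingers below 0.5 N and linear speed of canister above 0.4 m/s).
It fails at once if another thing on the counter is shifted by more than 20 mm (distance of any of canister_a, canister_b, salt_bowl, oil_bottle, ramekin, spatula from where it was at the start of the episode above 0.02 m).
It also fails if it takes over 64 s, if anything falls off the work surface, if the arm or the gripper's body presses on something with over 40 N, if the wrist force passes 120 N, or if a joint passes its speed limit or range.

## Robot

A 6-joint arm with a two-finger parallel gripper is mounted at the origin on the work surface. World frame = base frame: x ahead of the robot, y to its left, z up, the work surface at z = 0. Lengths are in mm, angles in rad, forces in N, time in s.
With the tool pointing down it reaches from about 275 to 750 mm from the base axis. Payload 10.2 kg.
Tool frame: the origin (TCP) lies on the front face of the gripper's body, between the roots of the fingers; the fingertips stand 73 mm ahead of it and the grasp point (between the pads) lies 54 mm ahead of it; z points along the fingers, y is the direction in which the jaws open and shut (so a half turn about z gives the same grasp; the last joint's range is limited). The gripper opens to 85 mm and grips with 20 to 120 N. Pads are 22 mm wide; open, the fingers measure 114 mm over their backs; the gripper's body (76 mm by 85 mm) begins 54 mm behind the grasp point. The pads swing forward as they close: fully open they stand 13 mm farther back than shut.
Start: joints at [1.011, 0.313, 1.498, -0, 1.331, -0.223], TCP at [173.509, 495.506, 303.894] pointing down, gripper open.
Joint ranges: [-2.94, 2.94], [-0.97, 2.17], [0.19, 2.56], [-1.23, 4.37], [0.02, 3.11], [-2.88, 2.88]. Speed limits (rad/s): [2.39, 2.39, 3.01, 3.14, 3.14, 3.14].

## Interface

Orientations are given as a unit quaternion [w, x, y, z].
In Python, from rig import ctrl gives the robot as it stands.
- The arm moves only by the tool move_arm, never from a script. Its argument "series" is a list of rows, each a list of 3 entries, a list of its own where there are three numbers: the shift along the tool's x, y, z in mm, then the turn about the tool's z in degrees, then the opening, from 0 (shut) to 1 (fully open). In form: [[[tx, ty, tz], yaw, grip], ...]. A call has 1 to 10 rows; each row is the pose to reach, as a shift and turn from the pose commanded when the call began, along the tool's axes at that moment; what a row does not reach only later rows make up. A row lasts 1/8 s, in which the tool goes at most 62.5 mm and 10.7 degrees, less where a joint would pass 70% of its speed; a pose out of reach is approached as far as the arm can. A call with a gripper value outside its range is refused whole. The fingers move at their own pace and stop on an object; "force" is the grip in N (left out, the last holds). Time passes only in rows, so rows that repeat a pose let the fingers close. It gives the time, the measured TCP pose, the force and the opening at its end, in the units of the state.
- ctrl.sense(): the state, without advancing time (a new reading comes with each control period).
- ctrl.capture(name): name is "scene" or "side" or "wrist"; returns (picture, depth): 384x512x3 uint8, red, green, blue; 384x512 float32, mm along the optical axis (not along the pixel's ray), 0 where there is no reading.
- ctrl.camera_model(name): a dict with "fov_y" (degrees; the focal length in pixels is half the picture's height over the tangent of half this angle, whatever the lens; pixels are square), "cx", "cy" (the principal point, pixels), "rvec" (rotation vector, rad) and "tvec" (3), from world to camera coordinates, as OpenCV has them. Camera axes: x right, y down, z forward; pixel columns grow to the right and rows downward; lengths in mm; the calibration is good to about 2 mm. A picture is of the moment at which its call begins: read the wrist's pose just before it. camera_model takes no time and is no camera call; for the wrist camera it gives the pose at the moment of the call.
- ctrl.finish_job(): hands the job in, once; it reports no verdict.
The state is a dict: "time_s": time; "joints": joint angles; "dq": joint speeds; "tau": joint torques, N m; "eef_pos": TCP position; "ee_rot": TCP orientation; "force": force on the tool from outside, world axes, zero at the start; "wrist_torque": the same for the moment, N m; "grip_width": opening from 0.0 (shut) to 1.0 (fully open).
Only numpy, scipy, OpenCV 4.12 (cv2) and the standard library are available. Lean on these libraries where they do the work, as an engineer would, in place of code of your own. Each camera call takes 0.05 s, during which the arm holds its last target.

## Working session

There is one attempt and no reset: what is moved stays moved. The work goes in short steps, Python scripts to look and compute and a tool call to move; the robot and the scene stay as the last step left them, time stands still between calls to the robot, and variables do not carry over. Pictures are saved under pics/ and viewed, and the job is handed in when it is done.

Besides the shell and the picture viewer there is one more tool, called after "Emit:" in YAML: its name, and indented under it one key for each argument. move_arm: Moves the arm, as the interface text tells. Its arguments: {"type":"object","properties":{"series":{"type":"array","items":{"type":"array"}},"force":{"type":"number"}},"required":["series"]}

```bash
ls; mkdir -p pics; cat > h.py <<'E'
import numpy as np,cv2
from rig import ctrl
def cam(n):
    m=ctrl.camera_model(n); R=cv2.Rodrigues(np.array(m['rvec'],float))[0]; t=np.array(m['tvec'],float).ravel()
    f=192/np.tan(np.radians(m['fov_y'])/2); return m,R,t,f
def snap(n,name):
    m=cam(n); p,d=ctrl.capture(n); cv2.imwrite(f'pics/{name}.png',p[:,:,::-1]); np.savez(f'pics/{name}.npz',p=p,d=d,R=m[1],t=m[2],f=m[3],c=[m[0]['cx'],m[0]['cy']]); return p,d
class V:
    def __init__(s,name):
        z=np.load(f'pics/{name}.npz'); s.p,s.d,s.R,s.t,s.f,s.c=[z[k] for k in ('p','d','R','t','f','c')]
    def cloud(s):
        v,u=np.mgrid[:384,:512]; d=s.d; P=np.stack([(u-s.c[0])/s.f*d,(v-s.c[1])/s.f*d,d],-1)-s.t
        return P@s.R
    def proj(s,X):
        q=s.R@np.array(X,float)+s.t; return q[:2]/q[2]*s.f+s.c
    def ray(s,u,v,z):
        o=-s.R.T@s.t; r=s.R.T@np.array([(u-s.c[0])/s.f,(v-s.c[1])/s.f,1]); return o+r*(z-o[2])/r[2]
def big(name,x0,y0,x1,y1,k):
    i=cv2.imread(f'pics/{name}.png')[y0:y1,x0:x1]; cv2.imwrite(f'pics/{name}_c{x0}_{y0}.png',cv2.resize(i,None,fx=k,fy=k,interpolation=cv2.INTER_CUBIC))
E
python3 - <<'E'
from h import *
print(ctrl.sense())
for n in('scene','side','wrist'):
    snap(n,n+'0'); print(ctrl.camera_model(n))
E
```

```text
pics
{'time_s': 0.0, 'joints': array([ 1.01062330e+00,  3.13458294e-01,  1.49842292e+00,  4.94647425e-05,
        1.33100088e+00, -2.23434564e-01]), 'dq': array([ 3.47181909e-04,  2.97694113e-06, -7.24881580e-04, -9.01671072e-04,
        6.69558034e-04, -2.27185785e-04]), 'tau': array([-1.95848996e-03, -4.12260461e+01, -2.59742063e+01, -3.55708244e-04,
        4.13622693e-03,  5.98865981e-06]), 'eef_pos': array([173.39933582, 495.36997663, 303.33610278]), 'ee_rot': array([-2.68391535e-04,  1.67580638e-01,  9.85858161e-01, -5.86693189e-04]), 'force': array([-0.19988972, -0.5606777 , -0.57943008]), 'wrist_torque': array([ 0.05022308, -0.05867127,  0.04045537]), 'grip_width': 1.001663239095284}
{'fov_y': 46.74091901023871, 'cx': 257.98252027909365, 'cy': 198.1540614258593, 'rvec': array([ 1.67508142,  1.48282214, -0.81836048]), 'tvec': array([-146.37742959, -113.53535596, 1883.01115261])}
{'fov_y': 45.66520293891519, 'cx': 258.41513349983336, 'cy': 189.86067086710352, 'rvec': array([ 2.3687651 , -0.37434301,  0.16796497]), 'tvec': array([-500.40993209,  313.43480622, 1559.70719153])}
{'fov_y': 62.289840431764326, 'cx': 255.61057539767737, 'cy': 189.31482235367633, 'rvec': array([-2.3356387 , -1.65757396, -0.27034236]), 'tvec': array([-525.4833091 ,  -41.89413603,  380.98400928])}
```

View pics/scene0.png

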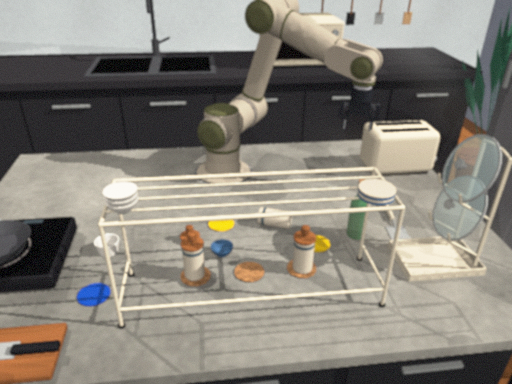

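View pics/side0.png

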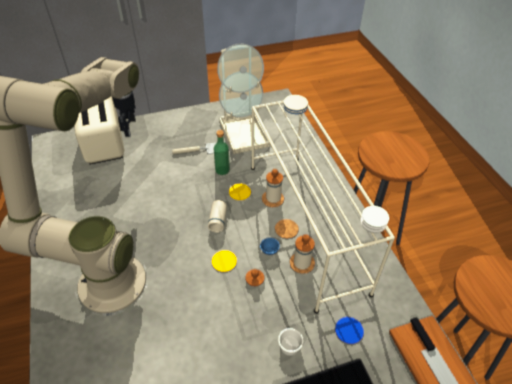

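View pics/wrist0.png

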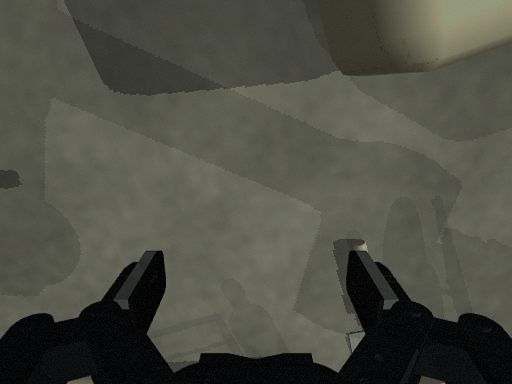

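Scene view: the empty cork coaster is at scene (249,271) / side (287,229). Look-alikes are yellow discs at scene (221,225) and (322,243), a blue disc at (94,294), and the two occupied corks. The fallen canister is at side (217,217) and the loose lid at side (255,278). The two lidded canisters, at side (274,187) and (304,253), are not the target. I'll check this in close crops.

```bash
python3 - <<'E'
from h import *
big('side0',180,160,340,300,5)
v=V('side0'); 
for n,(a,b) in dict(cork=(287,229),lidknob=(255,273),can=(217,217)).items():
    C=v.cloud(); print(n,C[b,a])
w=V('scene0'); C=w.cloud(); print('scene cork',C[271,249])
big('scene0',160,190,360,300,4)
E
```

```text
cork [648.83489174  25.753093     7.9616834 ]
lidknob [ 464.87977931 -149.17211757   53.62132727]
can [404.38795152 118.28379154  61.37769047]
scene cork [652.10689636  36.2620488    4.6592023 ]
```

View pics/side0_c180_160.png

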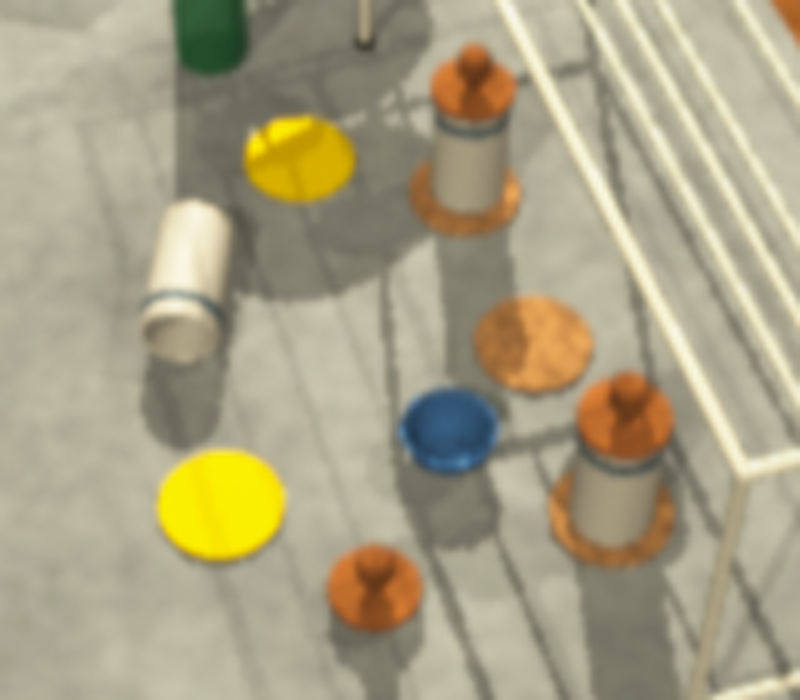

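View pics/scene0_c160_190.png

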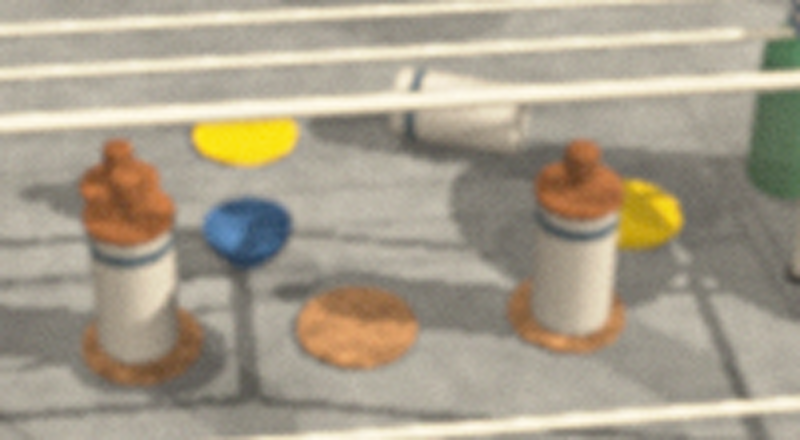

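The crops confirm the choice: bare cork at side (287,229), canister with its blue-band mouth end at side (216,224) pointing to −y, and lid at side (255,278). Next I'll measure all of these.

```bash
python3 - <<'E'
from h import *
from scipy.optimize import least_squares
v=V('side0'); w=V('scene0')
def orange(x,lo=(4,110,60),hi=(16,255,255)):
    return cv2.inRange(cv2.cvtColor(x.p,cv2.COLOR_RGB2HSV),lo,hi)
for x,n,(u0,u1,v0,v1) in((v,'side',(272,301,216,242)),(w,'scene',(230,268,258,286))):
    m=np.zeros((384,512),np.uint8); m[v0:v1,u0:u1]=orange(x)[v0:v1,u0:u1]
    c=max(cv2.findContours(m,0,1)[0],key=cv2.contourArea); e=cv2.fitEllipse(c); print(n,'cork',e, x.ray(*e[0],5))
    P=x.cloud()[m>0]; print(P.mean(0),P.std(0))
# cylinder
for x,n in((v,'side'),(w,'scene')):
    C=x.cloud(); s=np.all((C>[330,40,12])&(C<[480,220,75]),-1)&(x.d>0)
    P=C[s]; print(n,len(P),P.min(0),P.max(0),np.percentile(P[:,1],[2,98]))
    def res(q):
        y=(P[:,1]-130); ax=np.array([q[1],1,0]);ax/=np.linalg.norm(ax)
        d=P-np.array([q[0],130,q[2]]); d-=np.outer(d@ax,ax); return np.linalg.norm(d,axis=1)-30
    r=least_squares(res,[405,0,30],loss='soft_l1',f_scale=2); print(r.x,np.std(res(r.x)))
    ax=np.array([r.x[1],1,0]);ax/=np.linalg.norm(ax); tt=(P-[r.x[0],130,r.x[2]])@ax; print(np.histogram(tt,bins=np.arange(-90,100,6)))
C=v.cloud(); s=np.all((C>[420,-200,10])&(C<[510,-100,70]),-1); P=C[s]
print('lid',len(P),P[P[:,2]>35].mean(0), P[(P[:,2]<28)].mean(0),P.min(0),P.max(0))
m=np.zeros((384,512),np.uint8); m[262:292,240:270]=orange(v)[262:292,240:270]; c=max(cv2.findContours(m,0,1)[0],key=cv2.contourArea);print(cv2.boundingRect(c))
for a,n in(((274,172),'A'),((306,240),'B')): print(n,C[a[1],a[0]])
for n,(u0,u1,v0,v1) in dict(bowl=(258,282,236,256)).items():
    Q=C[v0:v1,u0:u1].reshape(-1,3);Q=Q[(Q[:,2]>28)];print(n,Q.mean(0),Q.min(0),Q.max(0))
s=(C[...,2]>305)&(C[...,2]<335);Q=C[s];print('shelf',np.percentile(Q,[1,50,99],axis=0))
E
```

```text
side cork ((286.2008056640625, 228.47438049316406), (18.141071319580078, 22.71565818786621), 97.93496704101562) [647.84139504  31.13640133   5.        ]
[646.24422711  21.79698389  13.19633771] [21.86737388 41.10405436 29.48585508]
scene cork ((248.80555725097656, 271.510009765625), (18.70330810546875, 28.24868392944336), 90.0025863647461) [654.72850834  35.38341494   5.        ]
[659.45693789  34.65566303   9.39313717] [85.88353763 23.62914686 72.07745761]
side 391 [366.12031412  86.35956125  12.42964933] [457.76473437 206.82497895  66.1584991 ] [ 93.21488716 197.98427624]
[403.16500214   0.40663379  30.17860415] 2.8703182053332164
(array([ 0,  0,  0,  0,  0,  0,  0,  0,  2, 21, 32, 26, 26, 26, 17, 22, 19,
       18, 20, 25, 14, 19, 16, 17, 26, 15, 16, 14,  0,  0,  0]), array([-90, -84, -78, -72, -66, -60, -54, -48, -42, -36, -30, -24, -18,
       -12,  -6,   0,   6,  12,  18,  24,  30,  36,  42,  48,  54,  60,
        66,  72,  78,  84,  90,  96]))
scene 402 [373.38597852  89.42463773  12.14436626] [464.63739599 210.02145735  62.1068016 ] [ 93.37246601 202.3092928 ]
[403.93165434  
[... 235 characters left out ...]
, -36, -30, -24, -18,
       -12,  -6,   0,   6,  12,  18,  24,  30,  36,  42,  48,  54,  60,
        66,  72,  78,  84,  90,  96]))
lid 267 [ 464.63344847 -145.69346947   51.41852595] [ 463.73718731 -148.25118702   20.42162483] [ 432.98638227 -174.90319547   10.96480613] [ 499.70317774 -105.35949394   61.46396576]
(245, 269, 20, 17)
A [648.57384825 188.31040429 156.09733859]
B [ 643.42220567 -140.10993026  153.40490871]
bowl [547.09026056 -56.1963484   61.88149985] [ 193.83278401 -942.31765762   28.13263842] [ 591.33177031   -3.84900278 1362.27907757]
shelf [[-287.36712321 -320.77688211  305.56448091]
 [ 670.5876878   114.94976304  323.92182297]
 [ 827.02457237 1532.99471242  334.17206909]]
```

Emit:
move_arm:
  series:
    - [[0,0,-40],0,1]
    - [[0,0,-80],0,1]
    - [[0,0,-120],0,1]
    - [[0,0,-120],0,1]

```text
time_s: 0.65
eef_pos: [173.6, 495.7, 426.5]
ee_rot: [0.001, 0.168, 0.986, 0.002]
force: [0.5, -1.2, -0.8]
grip_width: 0.998
```

```bash
python3 - <<'E'
from h import *
s=ctrl.sense(); print(s['joints'],s['eef_pos'],s['ee_rot'],s['time_s']); print([x for x in dir(ctrl) if x[0]!='_'])
E
```

```text
[ 1.01063414e+00  2.58505371e-01  1.25572877e+00  2.00841814e-05
  1.62219765e+00 -2.23445895e-01] [173.62069266 495.72373786 426.45301387] [9.76084550e-04 1.67562844e-01 9.85858019e-01 2.38871480e-03] 0.65
['PlanningError', 'camera_model', 'capture', 'finish_job', 'sense']
```

Emit:
move_arm:
  series:
    - [[0,50,0],0,1]
    - [[0,100,0],0,1]
    - [[0,150,0],0,1]
    - [[0,200,0],0,1]
    - [[0,250,0],0,1]
    - [[0,300,0],0,1]
    - [[0,350,0],0,1]
    - [[0,400,0],0,1]
    - [[0,400,0],0,1]

```text
time_s: 1.78
eef_pos: [254.0, 725.4, 368.8]
ee_rot: [0.004, 0.168, 0.986, 0.019]
force: [-0.8, -0.1, -0.1]
grip_width: 0.999
```

```bash
cat >> h.py <<'E'
from scipy.spatial.transform import Rotation as Ro
def st():
    s=ctrl.sense(); q=s['ee_rot']; R=Ro.from_quat([q[1],q[2],q[3],q[0]]).as_matrix()
    print('t',s['time_s'],'j',s['joints'].round(3),'p',s['eef_pos'].round(1),'F',s['force'].round(1),'g',round(s['grip_width'],3)); print(R.round(3).tolist()); return s,R
E
python3 -c "
from h import *
st()"
```

```text
t 1.775 j [ 1.081  1.     0.187  0.006  1.916 -0.151] p [254.  725.4 368.8] F [-0.8 -0.1 -0.1] g 0.999
[[-0.944, 0.33, 0.014], [0.33, 0.943, 0.037], [-0.001, 0.04, -0.999]]
```

Emit:
move_arm:
  series:
    - [[0,0,0],0,1]
    - [[0,-50,0],0,1]
    - [[0,-100,0],0,1]
    - [[0,-100,0],0,1]

```text
time_s: 2.28
eef_pos: [220.4, 629.5, 365.3]
ee_rot: [0.004, 0.168, 0.986, 0.019]
force: [0.9, 1.7, -0.4]
grip_width: 1.001
```

```bash
python3 -c "
from h import *
st()"
```

```text
t 2.275 j [ 1.057  0.607  0.901  0.006  1.595 -0.177] p [220.4 629.5 365.3] F [ 0.9  1.7 -0.4] g 1.001
[[-0.944, 0.33, 0.014], [0.331, 0.943, 0.037], [-0.001, 0.039, -0.999]]
```

```bash
python3 - <<'E'
from h import *
v=V('side0'); hsv=cv2.cvtColor(v.p,cv2.COLOR_RGB2HSV)
m=cv2.inRange(hsv,(22,150,120),(34,255,255))
for c in cv2.findContours(m,0,1)[0]:
    if cv2.contourArea(c)>60: e=cv2.fitEllipse(c); print(e[0],v.ray(*e[0],3))
C=v.cloud()
for n,(a,b) in dict(bot=(220,135),bowl=(269,246),ram=(290,335),toast=(100,125),plateL=(295,103),plateR=(375,215)).items(): print(n,C[b,a])
s,R=st(); print(R.T@(np.array([411,149,325])-s['eef_pos']))
E
```

```text
(223.89920043945312, 260.63592529296875) [385.94282181 -35.96362507   3.        ]
(239.40225219726562, 191.25079345703125) [534.90674904 269.4681952    3.        ]
bot [498.1888891  399.81363063 203.81278592]
bowl [561.04374032 -21.2360215   -1.70301614]
ram [ 507.9355794  -372.11818036   10.98188813]
toast [ 58.60240978 615.19974897 192.48026194]
plateL [771.61136754 325.03357282 349.32744666]
plateR [ 777.77101689 -268.73536068  380.22977491]
t 2.275 j [ 1.057  0.607  0.901  0.006  1.595 -0.177] p [220.4 629.5 365.3] F [ 0.9  1.7 -0.4] g 1.001
[[-0.944, 0.33, 0.014], [0.331, 0.943, 0.037], [-0.001, 0.039, -0.999]]
[-338.72886255 -391.77187996   25.0869572 ]
```

Emit:
move_arm:
  series:
    - [[-34,-39,2],10,1]
    - [[-74,-85,5],20,1]
    - [[-114,-131,8],30,1]
    - [[-154,-177,11],40,1]
    - [[-194,-223,14],50,1]
    - [[-234,-269,17],60,1]
    - [[-274,-315,20],70,1]
    - [[-310,-360,23],80,1]
    - [[-339,-392,25],90,1]
    - [[-339,-392,25],93,1]

```text
time_s: 3.52
eef_pos: [412.7, 147.9, 325.3]
ee_rot: [-0.01, 0.832, 0.554, 0.016]
force: [0.0, 0.1, 0.1]
grip_width: 0.997
```

```bash
python3 -c "
from h import *
st(); snap('wrist','wrist1'); snap('scene','scene1')"
```

```text
t 3.525 j [0.061 0.092 1.713 0.034 1.319 0.449] p [412.7 147.9 325.3] F [0.  0.1 0.1] g 0.997
[[0.386, 0.922, 0.015], [0.922, -0.386, 0.034], [0.037, 0.0, -0.999]]
```

View pics/wrist1.png

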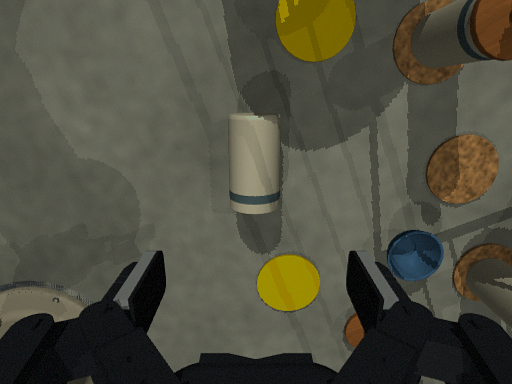

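The canister lies along the tool's x axis, from base at (254,114) to mouth at (254,211). Empty cork is at (463,169), bowl at (415,255), yellow discs at (316,20) and (288,283).

```bash
python3 - <<'E'
from h import *
w=V('wrist1'); C=w.cloud()
P=C[(C[...,2]>15)&(C[...,2]<70)&(np.abs(C[...,0]-410)<90)&(np.abs(C[...,1]-147)<90)]
print(len(P),P.min(0),P.max(0)); T=P[P[:,2]>45]; c=T[:,:2].mean(0); u=np.linalg.svd(T[:,:2]-c)[2][0]; print(c,u,np.percentile((T[:,:2]-c)@u,[0.5,99.5]),T[:,2].max())
m=cv2.inRange(cv2.cvtColor(w.p,cv2.COLOR_RGB2HSV),(4,80,40),(18,255,255)); m[:,:420]=0;m[:130]=0;m[207:]=0
c=max(cv2.findContours(m,0,1)[0],key=cv2.contourArea); e=cv2.fitEllipse(c); print(e,w.ray(*e[0],5))
print('bowl',w.ray(415,255,17),'mouth',w.ray(254.5,211,40),w.ray(254.5,114,40))
E
```

```text
5028 [366.42577218  93.28452806  15.14192133] [460.42994601 214.66776474  62.40359112]
[414.73575812 156.41860861] [-0.38462994 -0.92307086] [-51.90842058  56.64604913] 62.403591121601146
((462.1229553222656, 168.5448760986328), (63.5731201171875, 76.04975128173828), 51.877296447753906) [651.529801    38.77791264   5.        ]
bowl [561.56235727 -48.58790279  17.        ] mouth [391.45121033  99.63201421  40.        ] [435.36286278 204.33616051  40.        ]
```

Emit:
move_arm:
  series:
    - [[0,-1,50],0,1]
    - [[0,-1,100],0,1]
    - [[0,-1,150],0,1]
    - [[0,-1,200],0,1]
    - [[0,-1,225],0,1]
    - [[0,-1,241],0,1]
    - [[0,-1,241],0,1]

```text
time_s: 4.5
eef_pos: [413.6, 159.3, 83.4]
ee_rot: [-0.011, 0.83, 0.558, 0.014]
force: [0.2, -0.8, 0.6]
grip_width: 1.003
```

Emit:
move_arm:
  series:
    - [[0,0,0],0,0.6]
    - [[0,0,0],0,0.5]
    - [[0,0,0],0,0.4]
    - [[0,0,0],0,0.4]
  force: 35

```text
time_s: 5.0
eef_pos: [414.4, 159.1, 84.7]
ee_rot: [-0.01, 0.83, 0.557, 0.016]
force: [-1.1, 1.2, 6.7]
grip_width: 0.688
```

```bash
python3 -c "
from h import *
st(); snap('wrist','wrist2')"
```

```text
t 5.0 j [0.087 0.46  1.974 0.052 0.691 0.436] p [414.4 159.1  84.7] F [-1.1  1.2  6.7] g 0.688
[[0.379, 0.925, 0.015], [0.925, -0.379, 0.035], [0.038, 0.0, -0.999]]
```

View pics/wrist2.png

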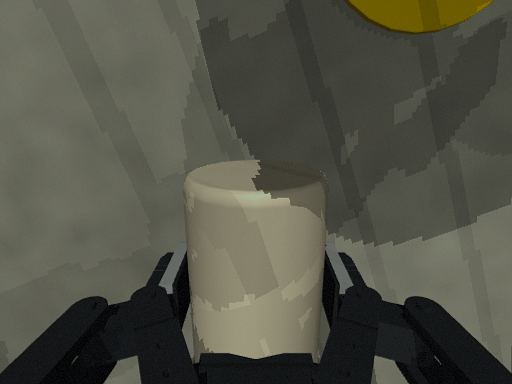

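Emit:
move_arm:
  series:
    - [[0,0,-15],0,0.4]
    - [[0,0,-35],0,0.4]
    - [[-2,15,-40],10,0.4]
    - [[-5,30,-40],20,0.4]
    - [[-8,45,-40],30,0.4]
    - [[-11,60,-40],40,0.4]
    - [[-14,75,-40],50,0.4]
    - [[-17,89,-40],60,0.4]
    - [[-17,89,-40],68,0.4]
    - [[-17,89,-40],68,0.4]

```text
time_s: 6.3
eef_pos: [489.1, 108.0, 122.9]
ee_rot: [-0.017, 1.0, -0.002, 0.006]
force: [0.5, -0.5, -2.3]
grip_width: 0.689
```

```bash
python3 -c "
from h import *
st()
"
```

```text
t 6.3 j [-0.03   0.482  1.784  0.046  0.865  1.515] p [489.1 108.  122.9] F [ 0.5 -0.5 -2.3] g 0.689
[[1.0, -0.004, 0.012], [-0.004, -0.999, 0.034], [0.012, -0.034, -0.999]]
```

Emit:
move_arm:
  series:
    - [[0,0,12],0,0.4]
    - [[0,0,24],0,0.4]
    - [[0,0,32],0,0.4]
    - [[0,0,36],0,0.4]
    - [[0,0,38],0,0.4]
    - [[0,0,38],0,0.4]

```text
time_s: 7.05
eef_pos: [489.7, 109.4, 85.4]
ee_rot: [-0.017, 1.0, -0.002, 0.006]
force: [-2.4, -0.7, 3.5]
grip_width: 0.687
```

Emit:
move_arm:
  series:
    - [[0,0,0],0,0.75]
    - [[0,0,0],0,0.85]
    - [[0,0,0],0,1]
    - [[0,0,0],0,1]
    - [[0,0,-40],0,1]
    - [[0,0,-90],0,1]
    - [[0,0,-140],0,1]
    - [[0,0,-190],0,1]
    - [[0,0,-240],0,1]

```text
time_s: 8.18
eef_pos: [486.4, 101.0, 326.4]
ee_rot: [-0.017, 1.0, -0.003, 0.006]
force: [0.5, 0.3, -0.3]
grip_width: 1.003
```

```bash
python3 - <<'E'
from h import *
st(); snap('wrist','wrist3')
w=V('wrist3'); C=w.cloud()
P=C[(C[...,2]>15)&(C[...,2]<70)&(np.abs(C[...,0]-489)<80)&(np.abs(C[...,1]-110)<80)]
T=P[P[:,2]>45]; c=T[:,:2].mean(0); u=np.linalg.svd(T[:,:2]-c)[2][0]; t=(T[:,:2]-c)@u; print(c,u,c+u*np.percentile(t,.5),c+u*np.percentile(t,99.5),T[:,2].max())
E
```

```text
t 8.175 j [-0.045  0.226  1.552  0.036  1.353  1.524] p [486.4 101.  326.4] F [ 0.5  0.3 -0.3] g 1.003
[[1.0, -0.005, 0.012], [-0.005, -0.999, 0.034], [0.012, -0.034, -0.999]]
[485.37165075 112.28295117] [-0.9999985  -0.00173128] [537.03534043 112.37239557] [428.15100365 112.18388612] 62.03672117758345
```

View pics/wrist3.png

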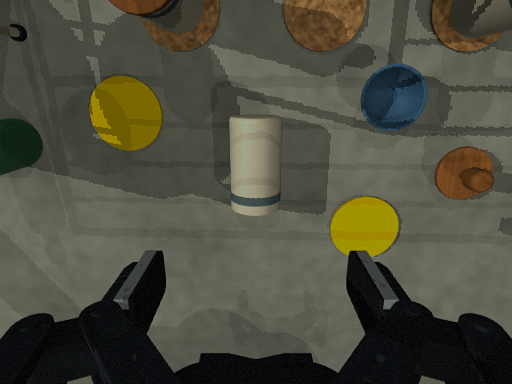

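Emit:
move_arm:
  series:
    - [[0,0,-50],0,1]
    - [[0,0,-110],0,1]
    - [[0,0,-170],0,1]
    - [[0,0,-230],0,1]
    - [[0,0,-290],0,1]
    - [[50,0,-340],0,1]
    - [[100,0,-380],0,1]
    - [[150,0,-400],0,1]

```text
time_s: 9.22
eef_pos: [550.4, 81.1, 651.5]
ee_rot: [-0.02, 1.0, -0.003, 0.016]
force: [-0.5, 0.3, 0.7]
grip_width: 1.001
```

Emit:
move_arm:
  series:
    - [[1500,0,-300],0,1]
    - [[1500,0,-300],0,1]
    - [[1500,0,-300],0,1]

```text
time_s: 9.6
eef_pos: [621.1, 66.9, 590.8]
ee_rot: [-0.021, 0.999, -0.003, 0.031]
force: [-0.4, 0.2, -0.3]
grip_width: 1.001
```

```bash
python3 -c "
from h import *
st()
"
```

```text
t 9.6 j [-0.094  0.675  0.188  0.06   2.22   1.52 ] p [621.1  66.9 590.8] F [-0.4  0.2 -0.3] g 1.001
[[0.998, -0.005, 0.062], [-0.007, -0.999, 0.042], [0.062, -0.042, -0.997]]
```

Emit:
move_arm:
  series:
    - [[3000,0,0],0,1]
    - [[3000,0,0],0,1]
    - [[3000,0,0],0,1]
    - [[3000,0,0],0,1]
    - [[3000,0,0],0,1]
    - [[3000,0,0],0,1]
    - [[3000,0,0],0,1]
    - [[3000,0,0],0,1]

```text
time_s: 10.6
eef_pos: [759.6, 42.4, 407.8]
ee_rot: [-0.022, 0.999, -0.003, 0.049]
force: [-0.3, 0.8, 0.6]
grip_width: 1.001
```

```bash
python3 -c "
from h import *
st()
"
```

```text
t 10.6 j [-0.111  0.948  0.187  0.058  1.913  1.489] p [759.6  42.4 407.8] F [-0.3  0.8  0.6] g 1.001
[[0.995, -0.005, 0.097], [-0.009, -0.999, 0.044], [0.097, -0.045, -0.994]]
```

Emit:
move_arm:
  series:
    - [[2000,0,-2000],0,1]
    - [[2000,0,-2000],0,1]
    - [[2000,0,-2000],0,1]
    - [[2000,0,-2000],0,1]
    - [[2000,0,-2000],0,1]

```text
time_s: 11.22
eef_pos: [712.7, 23.5, 497.9]
ee_rot: [-0.023, 0.998, -0.004, 0.066]
force: [0.2, 0.7, -0.9]
grip_width: 0.996
```

```bash
python3 -c "
from h import *
st()
"
```

```text
t 11.225 j [-0.148  0.822  0.187  0.071  2.007  1.465] p [712.7  23.5 497.9] F [ 0.2  0.7 -0.9] g 0.996
[[0.991, -0.004, 0.133], [-0.01, -0.999, 0.045], [0.132, -0.046, -0.99]]
```

Emit:
move_arm:
  series:
    - [[2500,0,-1500],0,1]
    - [[2500,0,-1500],0,1]
    - [[2500,0,-1500],0,1]
    - [[2500,0,-1500],0,1]
    - [[2500,0,-1500],0,1]
    - [[2500,0,-1500],0,1]
    - [[2500,0,-1500],0,1]
    - [[2500,0,-1500],0,1]
    - [[2500,0,-1500],0,1]
    - [[2500,0,-1500],0,1]

```text
time_s: 12.48
eef_pos: [700.2, 3.4, 524.7]
ee_rot: [-0.024, 0.996, -0.004, 0.083]
force: [-0.1, -0.8, 0.4]
grip_width: 1.001
```

```bash
python3 -c "
from h import *
st()
"
```

```text
t 12.475 j [-0.182  0.783  0.188  0.084  2.014  1.439] p [700.2   3.4 524.7] F [-0.1 -0.8  0.4] g 1.001
[[0.986, -0.004, 0.166], [-0.012, -0.999, 0.046], [0.166, -0.048, -0.985]]
```

Emit:
move_arm:
  series:
    - [[3000,0,0],0,1]

```text
time_s: 12.6
eef_pos: [719.4, 3.1, 507.9]
ee_rot: [-0.024, 0.995, -0.004, 0.1]
force: [1.1, -0.1, -0.3]
grip_width: 0.999
```

Emit:
move_arm:
  series:
    - [[3000,0,0],0,1]

```text
time_s: 12.72
eef_pos: [738.0, 2.5, 489.1]
ee_rot: [-0.024, 0.993, -0.005, 0.114]
force: [-0.2, 0.1, 0.5]
grip_width: 1.0
```

Emit:
move_arm:
  series:
    - [[3000,0,-3000],0,1]

```text
time_s: 12.85
eef_pos: [729.1, -0.0, 508.8]
ee_rot: [-0.025, 0.992, -0.005, 0.125]
force: [0.4, -0.4, -0.5]
grip_width: 1.0
```

Emit:
move_arm:
  series:
    - [[0,0,-3000],0,1]

```text
time_s: 12.98
eef_pos: [694.2, -2.7, 559.5]
ee_rot: [-0.025, 0.991, -0.005, 0.134]
force: [0.2, -0.3, 1.5]
grip_width: 1.001
```

Emit:
move_arm:
  series:
    - [[3000,0,-3000],0,1]

```text
time_s: 13.1
eef_pos: [681.8, -4.1, 584.4]
ee_rot: [-0.024, 0.988, -0.005, 0.154]
force: [0.5, 0.4, 0.3]
grip_width: 1.002
```

Emit:
move_arm:
  series:
    - [[3000,0,-1000],0,1]
    - [[3000,0,-1000],0,1]

```text
time_s: 13.35
eef_pos: [696.6, -6.7, 574.9]
ee_rot: [-0.025, 0.985, -0.006, 0.169]
force: [0.1, 0.1, -0.8]
grip_width: 0.999
```

Emit:
move_arm:
  series:
    - [[3000,0,-1000],0,1]
    - [[3000,0,-1000],0,1]

```text
time_s: 13.6
eef_pos: [704.4, -8.5, 575.7]
ee_rot: [-0.025, 0.982, -0.006, 0.187]
force: [-0.3, -0.2, -0.8]
grip_width: 1.0
```

Emit:
move_arm:
  series:
    - [[3000,0,-1000],0,1]
    - [[3000,0,-1000],0,1]

```text
time_s: 13.85
eef_pos: [708.9, -10.3, 580.8]
ee_rot: [-0.025, 0.978, -0.007, 0.206]
force: [-0.1, -0.6, -0.3]
grip_width: 1.003
```

```bash
python3 -c "
from h import *
st()
"
```

```text
t 13.85 j [-0.214  0.716  0.187  0.137  1.837  1.434] p [708.9 -10.3 580.8] F [-0.1 -0.6 -0.3] g 1.003
[[0.915, -0.003, 0.404], [-0.024, -0.999, 0.047], [0.403, -0.053, -0.914]]
```

Emit:
move_arm:
  series:
    - [[3000,0,-500],0,1]

```text
time_s: 13.98
eef_pos: [718.0, -11.0, 579.6]
ee_rot: [-0.025, 0.974, -0.007, 0.224]
force: [0.2, 0.7, -0.4]
grip_width: 0.997
```

Emit:
move_arm:
  series:
    - [[3000,0,-500],0,1]

```text
time_s: 14.1
eef_pos: [726.3, -11.7, 579.1]
ee_rot: [-0.026, 0.97, -0.008, 0.24]
force: [0.3, 0.5, -0.2]
grip_width: 0.999
```

Emit:
move_arm:
  series:
    - [[3000,0,-500],0,1]

```text
time_s: 14.22
eef_pos: [732.9, -12.5, 581.0]
ee_rot: [-0.026, 0.966, -0.008, 0.257]
force: [0.3, -0.2, 0.2]
grip_width: 0.999
```

Emit:
move_arm:
  series:
    - [[3000,0,-500],0,1]

```text
time_s: 14.35
eef_pos: [738.1, -13.3, 584.8]
ee_rot: [-0.026, 0.961, -0.008, 0.274]
force: [0.5, 0.4, -0.2]
grip_width: 1.003
```

Emit:
move_arm:
  series:
    - [[3000,0,-500],0,1]

```text
time_s: 14.48
eef_pos: [742.0, -14.1, 590.1]
ee_rot: [-0.026, 0.956, -0.009, 0.291]
force: [-0.2, -0.7, 0.3]
grip_width: 1.002
```

Emit:
move_arm:
  series:
    - [[3000,0,-500],0,1]

```text
time_s: 14.6
eef_pos: [744.8, -15.1, 596.9]
ee_rot: [-0.026, 0.951, -0.009, 0.308]
force: [0.2, -0.0, 0.7]
grip_width: 1.002
```

```bash
python3 -c "
from h import *
s,R=st(); print(np.degrees(np.arccos(-R[2,2])))
"
```

```text
t 14.6 j [-0.219  0.721  0.187  0.171  1.623  1.434] p [744.8 -15.1 596.9] F [ 0.2 -0.   0.7] g 1.002
[[0.81, -0.002, 0.587], [-0.033, -0.999, 0.043], [0.586, -0.055, -0.808]]
36.059230307993595
```

Emit:
move_arm:
  series:
    - [[3000,0,-300],0,1]

```text
time_s: 14.72
eef_pos: [748.8, -15.8, 602.3]
ee_rot: [-0.026, 0.945, -0.01, 0.326]
force: [-0.1, 0.5, -0.5]
grip_width: 1.0
```

Emit:
move_arm:
  series:
    - [[3000,0,-300],0,1]

```text
time_s: 14.85
eef_pos: [751.9, -16.6, 608.3]
ee_rot: [-0.026, 0.939, -0.01, 0.342]
force: [0.1, 0.1, -0.3]
grip_width: 0.998
```

Emit:
move_arm:
  series:
    - [[3000,0,-300],0,1]

```text
time_s: 14.98
eef_pos: [753.6, -17.5, 616.3]
ee_rot: [-0.026, 0.933, -0.01, 0.358]
force: [0.5, -0.8, -0.3]
grip_width: 1.003
```

Emit:
move_arm:
  series:
    - [[3000,0,-300],0,1]

```text
time_s: 15.1
eef_pos: [753.9, -18.4, 625.6]
ee_rot: [-0.026, 0.927, -0.011, 0.375]
force: [-0.2, 0.2, 0.2]
grip_width: 1.0
```

Emit:
move_arm:
  series:
    - [[0,0,0],0,1]

```text
time_s: 15.22
eef_pos: [753.4, -18.3, 626.2]
ee_rot: [-0.025, 0.927, -0.011, 0.375]
force: [-0.3, -0.0, 0.9]
grip_width: 0.998
```

```bash
python3 -c "
from h import *
s,R=st(); print(np.degrees(np.arccos(-R[2,2])))
"
```

```text
t 15.225 j [-0.227  0.701  0.187  0.196  1.505  1.431] p [753.4 -18.3 626.2] F [-0.3 -0.   0.9] g 0.998
[[0.719, -0.001, 0.695], [-0.039, -0.998, 0.039], [0.694, -0.055, -0.718]]
44.14015868728883
```

Emit:
move_arm:
  series:
    - [[28,0,-3],0,1]

```text
time_s: 15.35
eef_pos: [753.6, -18.9, 629.5]
ee_rot: [-0.026, 0.924, -0.011, 0.381]
force: [0.5, -0.9, 0.5]
grip_width: 0.998
```

Emit:
move_arm:
  series:
    - [[-30,0,-30],-4.5,1]
    - [[-80,0,-60],-4.5,1]

```text
time_s: 15.6
eef_pos: [677.9, -19.1, 622.5]
ee_rot: [-0.011, 0.924, 0.024, 0.382]
force: [1.9, -0.0, 2.1]
grip_width: 1.001
```

```bash
python3 - <<'E'
from h import *
s,R=st(); print(np.degrees(np.arccos(-R[2,2])))
# canister: mouth x 428, base 537, y 112 ; grasp at h=78 from base
az=np.arctan2(R[1,2],R[0,2]); g=np.array([428+32,112,30.])
p=g-R[:,2]*52; print('TCP grasp',p)
for k in (0,100,250): 
    q=p-R[:,2]*k; print(k,q, R.T@(q-s['eef_pos']))
E
```

```text
t 15.6 j [-0.261  0.384  0.721  0.232  1.285  1.28 ] p [677.9 -19.1 622.5] F [ 1.9 -0.   2.1] g 1.001
[[0.707, 0.053, 0.705], [0.036, -0.999, 0.04], [0.706, -0.003, -0.708]]
44.943712775028075
TCP grasp [423.32424691 109.94263896  66.80565719]
0 [423.32424691 109.94263896  66.80565719] [-567.94008894 -140.80571577  218.89826844]
100 [352.79395251 105.98617543 137.58576716] [-567.94008894 -140.80571577  118.89826844]
250 [246.9985109  100.05148012 243.75593212] [-567.94008894 -140.80571577  -31.10173156]
```

Emit:
move_arm:
  series:
    - [[-50,-12,10],0,1]
    - [[-108,-27,20],0,1]
    - [[-166,-41,31],0,1]
    - [[-224,-56,42],0,1]
    - [[-282,-70,53],0,1]
    - [[-340,-84,64],0,1]
    - [[-398,-99,75],0,1]
    - [[-456,-113,86],0,1]
    - [[-514,-128,97],0,1]
    - [[-568,-141,109],0,1]

```text
time_s: 16.85
eef_pos: [397.6, 95.7, 217.9]
ee_rot: [-0.029, 0.919, 0.031, 0.391]
force: [0.3, -0.3, 0.3]
grip_width: 1.0
```

Emit:
move_arm:
  series:
    - [[0,0,0],0,1]

```text
time_s: 16.98
eef_pos: [397.7, 95.6, 218.0]
ee_rot: [-0.029, 0.92, 0.031, 0.39]
force: [0.2, -0.3, 0.4]
grip_width: 0.995
```

```bash
python3 - <<'E'
from h import *
s,R=st(); print(np.degrees(np.arccos(-R[2,2])))
snap('wrist','wrist4'); snap('side','side4')
w=V('wrist4'); C=w.cloud()
P=C[(C[...,2]>15)&(C[...,2]<70)&(np.abs(C[...,0]-485)<80)&(np.abs(C[...,1]-110)<60)]
T=P[P[:,2]>50]; c=T[:,:2].mean(0); u=np.linalg.svd(T[:,:2]-c)[2][0]; t=(T[:,:2]-c)@u; print(c,u,c+u*np.percentile(t,.5),c+u*np.percentile(t,99.5),T[:,2].max())
E
```

```text
t 16.975 j [-0.134 -0.035  2.34   1.308  0.181  0.138] p [397.7  95.6 218. ] F [ 0.2 -0.3  0.4] g 0.995
[[0.693, 0.081, 0.716], [0.035, -0.996, 0.079], [0.72, -0.03, -0.694]]
46.077704651806016
[476.0504036  112.24512925] [-0.99999474  0.00324245] [535.28112994 112.05307583] [427.25936109 112.40333239] 62.71981894815794
```

View pics/wrist4.png

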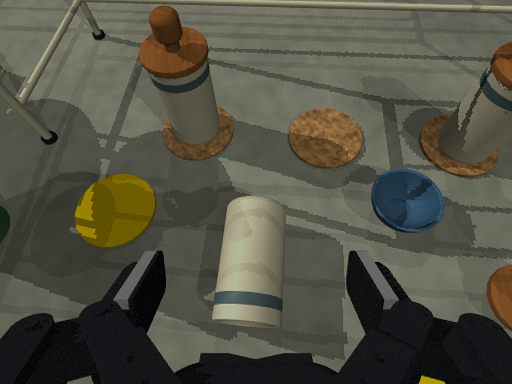

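View pics/side4.png

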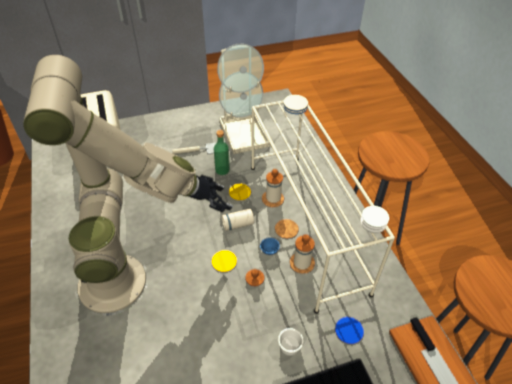

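```bash
python3 - <<'E'
import numpy as np
from scipy.optimize import least_squares
D=[([1.011,.3135,1.4984,0,1.331,-.223],[173.4,495.4,303.3]),([1.0106,.2585,1.2557,0,1.6222,-.2234],[173.6,495.7,426.5]),([1.081,1.,.187,.006,1.916,-.151],[254,725.4,368.8]),([1.057,.607,.901,.006,1.595,-.177],[220.4,629.5,365.3]),([.061,.092,1.713,.034,1.319,.449],[412.7,147.9,325.3]),([.087,.46,1.974,.052,.691,.436],[414.4,159.1,84.7]),([-.03,.482,1.784,.046,.865,1.515],[489.1,108,122.9]),([-.094,.675,.188,.06,2.22,1.52],[621.1,66.9,590.8]),([-.219,.721,.187,.171,1.623,1.434],[744.8,-15.1,596.9]),([-.227,.701,.187,.196,1.505,1.431],[753.4,-18.3,626.2]),([-.261,.384,.721,.232,1.285,1.28],[677.9,-19.1,622.5]),([-.134,-.035,2.34,1.308,.181,.138],[397.7,95.6,218.])]
def Rz(t):c,s=np.cos(t),np.sin(t);return np.array([[c,-s,0],[s,c,0],[0,0,1]])
def Ry(t):c,s=np.cos(t),np.sin(t);return np.array([[c,0,s],[0,1,0],[-s,0,c]])
def fk(q,P,full=False):
    x0,h,d,a,b,L,s4,s6=P
    R=Rz(q[0]); p=R@np.array([x0,d,h]); R=R@Ry(q[1]); p=p+R@[0,0,a]; R=R@Ry(q[2]); p=p+R@[0,0,b]
    R=R@Rz(q[3]*np.sign(s4))@Ry(q[4]); p=p+R@[0,0,L]
    R=R@Rz(q[5]+np.pi/2*0)
    return (p,R) if full else p
best=None
for s4 in(1,-1):
    r=least_squares(lambda x:np.concatenate([fk(q,list(x)+[s4,1])-p for q,p in D]),[0,280,115,400,400,250]); print(s4,r.x.round(1),np.abs(r.fun).max().round(2))
    if best is None or r.cost<best[0]: best=(r.cost,list(r.x)+[s4,1])
P=best[1]
for q,p in D[-2:]: print(fk(q,P,True)[1].round(3).tolist())
np.save('P.npy',P)
E
```

```text
1 [-28.3 148.3 114.7 482.8 403.8 202.6] 25.4
-1 [-22.6 129.6 144.1 481.4 404.  180.6] 45.34
[[-0.054, 0.707, 0.705], [0.999, 0.036, 0.04], [0.003, 0.707, -0.708]]
[[-0.081, 0.694, 0.716], [0.996, 0.034, 0.079], [0.03, 0.72, -0.694]]
```

```bash
cat > kin.py <<'E'
import numpy as np
def Rz(t):c,s=np.cos(t),np.sin(t);return np.array([[c,-s,0],[s,c,0],[0,0,1]])
def Ry(t):c,s=np.cos(t),np.sin(t);return np.array([[c,0,s],[0,1,0],[-s,0,c]])
def fk(q,P):
    R=Rz(q[0]); p=R@np.array([P[0],P[1],P[2]]); R=R@Ry(q[1]); p=p+R@[P[3],0,P[4]]; R=R@Ry(q[2]); p=p+R@[P[5],0,P[6]]
    R=R@Rz(q[3]); p=p+R@[P[7],P[8],0]; R=R@Ry(q[4]); p=p+R@[P[9],P[10],P[11]]
    return p,R@Rz(q[5]+np.pi/2)
E
python3 - <<'E'
from kin import *
from scipy.optimize import least_squares
D=[([1.011,.3135,1.4984,0,1.331,-.223],[173.4,495.4,303.3]),([1.0106,.2585,1.2557,0,1.6222,-.2234],[173.6,495.7,426.5]),([1.081,1.,.187,.006,1.916,-.151],[254,725.4,368.8]),([1.057,.607,.901,.006,1.595,-.177],[220.4,629.5,365.3]),([.061,.092,1.713,.034,1.319,.449],[412.7,147.9,325.3]),([.087,.46,1.974,.052,.691,.436],[414.4,159.1,84.7]),([-.03,.482,1.784,.046,.865,1.515],[489.1,108,122.9]),([-.045,.226,1.552,.036,1.353,1.524],[486.4,101,326.4]),([-.094,.675,.188,.06,2.22,1.52],[621.1,66.9,590.8]),([-.111,.948,.187,.058,1.913,1.489],[759.6,42.4,407.8]),([-.148,.822,.187,.071,2.007,1.465],[712.7,23.5,497.9]),([-.214,.716,.187,.137,1.837,1.434],[708.9,-10.3,580.8]),([-.219,.721,.187,.171,1.623,1.434],[744.8,-15.1,596.9]),([-.227,.701,.187,.196,1.505,1.431],[753.4,-18.3,626.2]),([-.261,.384,.721,.232,1.285,1.28],[677.9,-19.1,622.5]),([-.134,-.035,2.34,1.308,.181,.138],[397.7,95.6,218.])]
x0=np.array([0,115,180,0,450,0,400,0,0,0,0,200.])
f=lambda x:np.concatenate([np.concatenate([fk(q,x)[0]-p for q,p in D]),(x-x0)*.003])
r=least_squares(f,x0); print(r.x.round(1)); print(r.fun[:-12].reshape(-1,3).round(1))
np.save('P.npy',r.x)
E
```

```text
[ 3.000e-01  1.160e+02  2.013e+02 -1.000e-01  4.389e+02  3.930e+01
  3.975e+02 -2.000e-01  0.000e+00  3.000e-01  3.000e-01  1.827e+02]
[[-0.2 -0.  -0. ]
 [ 0.   0.  -0.1]
 [-0.2  0.1 -0.3]
 [ 0.  -0.  -0.1]
 [ 0.2 -0.1  0.2]
 [-0.  -0.1 -0.1]
 [ 0.   0.1  0.1]
 [-0.1 -0.1  0.1]
 [ 0.2  0.1 -0.2]
 [ 0.1 -0.   0.3]
 [-0.1 -0.3  0. ]
 [-0.2 -0.1  0.2]
 [ 0.   0.2  0.2]
 [ 0.1  0.  -0.2]
 [-0.1  0.1 -0. ]
 [ 0.1 -0.  -0.1]]
```

```bash
cat >> kin.py <<'E'
from scipy.optimize import least_squares
from scipy.spatial.transform import Rotation as Ro
P=np.load('P.npy')
LO=np.array([-2.94,-.97,.19,-1.23,.02,-2.88]);HI=np.array([2.94,2.17,2.56,4.37,3.11,2.88])
def ik(p,R,seed):
    def f(q):
        a,A=fk(q,P); return np.concatenate([(a-p)/1000,Ro.from_matrix(A.T@R).as_rotvec()])
    r=least_squares(f,np.clip(seed,LO+1e-3,HI-1e-3),bounds=(LO,HI),x_scale=1.0,xtol=1e-12,ftol=1e-12)
    return r.x,np.linalg.norm(r.fun)
def tiltR(t,az,flip):
    z=np.array([np.sin(t)*np.cos(az),np.sin(t)*np.sin(az),-np.cos(t)])
    y=np.array([np.sin(az),-np.cos(az),0]);  # tool y toward -y
    if flip: y=-y
    return np.stack([np.cross(y,z),y,z],1)
E
python3 - <<'E'
from kin import *
np.set_printoptions(precision=2,suppress=True)
for nm,pt,off in(('pick',[460,112,30],52),('prepick',[460,112,30],160),('place',[651,35,85],52),('preplace',[651,35,85],200),('lid',[464,-148,44],54),('prelid',[464,-148,44],160),('lidplace',[651,35,147],54)):
  for tl in (45,40):
    for az in(0,3,-10):
      for fl in(0,1):
        R=tiltR(np.radians(tl),np.radians(az),fl); p=np.array(pt)-off*R[:,2]
        out=[]
        for j4 in(0,3.1):
          for j6 in(-1.5,1.5):
            q,e=ik(p,R,[np.arctan2(p[1],p[0])-.2,.2,2,j4,.4,j6])
            if e<1e-4 and not any(np.allclose(q,o,atol=.02) for o in out): out.append(q)
        if az==3 or not out: print(nm,tl,az,fl,*out)
E
```

```text
pick 45 3 0 [-0.04  0.5   2.34  3.    0.49 -1.51]
pick 45 3 1 [-0.04  0.5   2.34  3.    0.49  1.63]
pick 40 3 0 [-0.04  0.46  2.3   2.96  0.33 -1.47]
pick 40 3 1 [-0.04  0.46  2.3   2.96  0.33  1.67]
prepick 45 3 0 [-0.08  0.11  2.52  2.81  0.28 -1.34]
prepick 45 3 1 [-0.08  0.11  2.52  2.81  0.28  1.8 ]
prepick 40 3 0 [-0.06  0.08  2.44  2.36  0.11 -0.88]
prepick 40 3 1 [-0.06  0.08  2.44  2.36  0.11  2.26]
prepick 40 -10 0
prepick 40 -10 1
place 45 3 0 [-0.19  0.56  1.84  1.79  0.17 -0.39]
place 45 3 1 [-0.19  0.56  1.84  1.79  0.17  2.75]
place 40 3 0 [-0.18  0.56  1.79  0.97  0.18  0.43]
place 40 3 1 [-0.18  0.56  1.79  0.97  0.18 -2.71]
preplace 45 3 0 [-0.25  0.17  2.07  1.01  0.26  0.35]
preplace 45 3 1 [-0.25  0.17  2.07  1.01  0.26 -2.79]
preplace 40 3 0 [-0.24  0.19  1.98  0.56  0.35  0.81]
preplace 40 3 1 [-0.24  0.19  1.98  0.56  0.35 -2.33]
lid 45 3 0 [-0.84  0.47  2.28  1.82  0.6  -1.01]
lid 45 3 1 [-0.84  0.47  2.28  1.82  0.6   2.13]
lid 40 3 0 [-0.8   0.44  2.24  1.65  0.51 -0.81]
lid 40 3 1 [-0.8   0.44  2.24  1.65  0.51  2.33]
prelid 45 3 0 [-1.06  0.13  2.41  1.35  0.71 -0.68]
prelid 45 3 1 [-1.06  0.13  2.41  1.35  0.71  2.46]
prelid 40 3 0 [-0.99  0.1   2.35  1.17  0.65 -0.43]
prelid 40 3 1 [-0.99  0.1   2.35  1.17  0.65  2.71]
lidplace 45 3 0 [-0.19  0.44  1.82  1.    0.2   0.41]
lidplace 45 3 1 [-0.19  0.44  1.82  1.    0.2  -2.73]
lidplace 40 3 0 [-0.18  0.45  1.76  0.55  0.29  0.86]
lidplace 40 3 1 [-0.18  0.45  1.76  0.55  0.29 -2.28]
```

```bash
cat >> h.py <<'E'
from kin import ik,fk
def goto(pt,off,yaw=0,sd=None):
    s,R=st(); z=R[:,2]; p=np.array(pt,float)-off*z
    print('tilt',np.degrees(np.arccos(-z[2])).round(2),'az',np.degrees(np.arctan2(z[1],z[0])).round(2),'y_z',R[2,1].round(4),'eps',np.degrees(np.arctan2(-R[2,1],R[2,0])).round(2))
    R2=R@Ro.from_euler('z',yaw,degrees=True).as_matrix()
    q,e=ik(p,R2,s['joints'] if sd is None else sd); print('shift',(R.T@(p-s['eef_pos'])).round(1),'q',q.round(2),'err',round(e,5)); return p
E
python3 -c "
from h import *
goto([460,112,30],120,-2.4); goto([460,112,30],120,177.6); goto([460,112,30],120,177.6,[-.06,.2,2.5,2.8,.3,1.8])"
```

```text
t 17.075 j [-0.135 -0.036  2.338  1.303  0.181  0.142] p [398.5  95.3 218.9] F [0.1 0.5 0.1] g 0.995
[[0.692, 0.081, 0.717], [0.035, -0.996, 0.078], [0.721, -0.029, -0.693]]
tilt 46.17 az 6.2 y_z -0.0287 eps 2.28
shift [-93.   -6.2  56.2] q [-0.12  0.28  2.48  2.76  0.44 -1.38] err 0.0
t 17.075 j [-0.135 -0.036  2.338  1.303  0.181  0.142] p [398.5  95.3 218.9] F [0.1 0.5 0.1] g 0.995
[[0.692, 0.081, 0.717], [0.035, -0.996, 0.078], [0.721, -0.029, -0.693]]
tilt 46.17 az 6.2 y_z -0.0287 eps 2.28
shift [-93.   -6.2  56.2] q [-0.12  0.28  2.48  2.76  0.44  1.76] err 0.0
t 17.075 j [-0.135 -0.036  2.338  1.303  0.181  0.142] p [398.5  95.3 218.9] F [0.1 0.5 0.1] g 0.995
[[0.692, 0.081, 0.717], [0.035, -0.996, 0.078], [0.721, -0.029, -0.693]]
tilt 46.17 az 6.2 y_z -0.0287 eps 2.28
shift [-93.   -6.2  56.2] q [-0.12  0.28  2.48  2.76  0.44  1.76] err 0.0
```

Emit:
move_arm:
  series:
    - [[-15,-1,9],0,1]
    - [[-30,-2,18],0,1]
    - [[-45,-3,27],0,1]
    - [[-60,-4,36],0,1]
    - [[-77,-5,46],0,1]
    - [[-93,-6,56],0,1]
    - [[-93,-6,56],0,1]
    - [[-93,-6,56],0,1]

```text
time_s: 18.08
eef_pos: [374.1, 102.7, 113.6]
ee_rot: [-0.03, 0.919, 0.032, 0.392]
force: [-0.0, -0.0, 0.1]
grip_width: 1.0
```

```bash
sed -i 's/np.arctan2(-R\[2,1\],R\[2,0\])/np.arctan(R[2,1]\/R[2,0])/' h.py; python3 -c "
from h import *
goto([460,112,30],120,0)"
```

```text
t 18.075 j [-0.119  0.276  2.486  2.75   0.444 -1.333] p [374.1 102.7 113.6] F [-0.  -0.   0.1] g 1.0
[[0.691, 0.082, 0.718], [0.035, -0.996, 0.079], [0.722, -0.03, -0.691]]
tilt 46.25 az 6.31 y_z -0.0297 eps -2.36
shift [-0.7  0.2  0.2] q [-0.12  0.28  2.49  2.76  0.45 -1.34] err 0.0
```

Emit:
move_arm:
  series:
    - [[0,0,0],10,1]
    - [[0,0,0],20,1]
    - [[0,0,0],30,1]
    - [[0,0,0],40,1]
    - [[0,0,0],50,1]
    - [[0,0,0],60,1]
    - [[0,0,0],70,1]
    - [[0,0,0],80,1]
    - [[0,0,0],90,1]
    - [[0,0,0],100,1]

```text
time_s: 19.32
eef_pos: [374.1, 102.7, 113.9]
ee_rot: [0.32, -0.613, 0.685, -0.229]
force: [0.3, -0.2, 0.7]
grip_width: 0.997
```

Emit:
move_arm:
  series:
    - [[0,0,0],10,1]
    - [[0,0,0],20,1]
    - [[0,0,0],30,1]
    - [[0,0,0],40,1]
    - [[0,0,0],50,1]
    - [[0,0,0],60,1]
    - [[0,0,0],70,1]
    - [[0,0,0],77.6,1]
    - [[0,0,0],77.6,1]

```text
time_s: 20.45
eef_pos: [374.0, 102.6, 113.7]
ee_rot: [0.392, -0.051, 0.918, 0.021]
force: [0.1, 0.4, -0.6]
grip_width: 1.0
```

```bash
python3 -c "
from h import *
goto([460,112,30],50,0)"
```

```text
t 20.45 j [-0.118  0.276  2.486  2.752  0.444  1.764] p [374.  102.6 113.7] F [ 0.1  0.4 -0.6] g 1.0
[[-0.687, -0.111, 0.718], [-0.078, 0.994, 0.079], [-0.723, -0.002, -0.691]]
tilt 46.28 az 6.26 y_z -0.002 eps 0.16
shift [ 0.7 -0.1 70.4] q [-0.08  0.51  2.36  2.88  0.54  1.67] err 0.0
```

Emit:
move_arm:
  series:
    - [[0,0,20],0,1]
    - [[0,0,40],0,1]
    - [[0,0,55],0,1]
    - [[0,0,65],0,1]
    - [[0,0,70],0,1]
    - [[0,0,70],0,1]

```text
time_s: 21.2
eef_pos: [423.6, 108.1, 64.4]
ee_rot: [0.391, -0.051, 0.919, 0.021]
force: [-0.9, -0.0, -0.4]
grip_width: 0.999
```

```bash
python3 -c "
from h import *
st(); snap('wrist','wrist5')"
```

```text
t 21.2 j [-0.078  0.511  2.357  2.877  0.539  1.667] p [423.6 108.1  64.4] F [-0.9 -0.  -0.4] g 0.999
[[-0.688, -0.11, 0.717], [-0.077, 0.994, 0.079], [-0.721, -0.001, -0.693]]
```

View pics/wrist5.png

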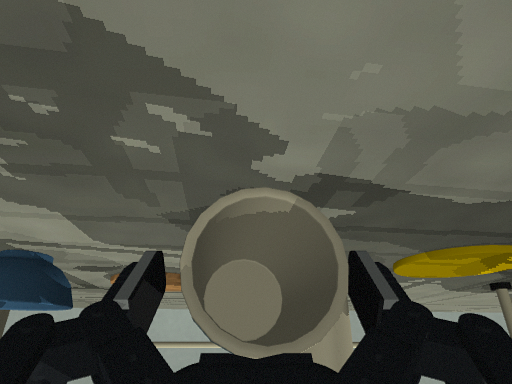

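Emit:
move_arm:
  series:
    - [[0,0,0],0,0.85]
    - [[0,0,0],0,0.75]
    - [[0,0,0],0,0.65]
    - [[0,0,0],0,0.5]
    - [[0,0,0],0,0.4]
  force: 45

```text
time_s: 21.88
eef_pos: [423.7, 108.1, 64.8]
ee_rot: [0.392, -0.051, 0.918, 0.021]
force: [-3.7, -1.5, 8.0]
grip_width: 0.717
```

```bash
python3 -c "
from h import *
goto([450,112,140],50,0); goto([450,112,140],50,180);goto([450,60,160],50,180);goto([480,60,200],50,180)"
```

```text
t 21.875 j [-0.078  0.51   2.358  2.877  0.54   1.667] p [423.7 108.1  64.8] F [-3.7 -1.5  8. ] g 0.717
[[-0.687, -0.11, 0.718], [-0.077, 0.994, 0.078], [-0.722, -0.001, -0.691]]
tilt 46.26 az 6.23 y_z -0.0011 eps 0.09
shift [-72.7   0.9 -82.7] q [-0.08  0.13  2.34  2.32  0.19  2.25] err 0.0
t 21.875 j [-0.078  0.51   2.358  2.877  0.54   1.667] p [423.7 108.1  64.8] F [-3.7 -1.5  8. ] g 0.717
[[-0.687, -0.11, 0.718], [-0.077, 0.994, 0.078], [-0.722, -0.001, -0.691]]
tilt 46.26 az 6.23 y_z -0.0011 eps 0.09
shift [-72.7   0.9 -82.7] q [-1.81  2.17  2.56  2.32  1.31  2.88] err 0.34798
t 21.875 j [-0.078  0.51   2.358  2.877  0.54   1.667] p [423.7 108.1  64.8] F [-3.7 -1.5  8. ] g 0.717
[[-0.687, -0.11, 0.718], [-0.077, 0.994, 0.078], [-0.722, -0.001, -0.691]]
tilt 46.26 az 6.23 y_z -0.0011 eps 0.09
shift [ -83.2  -50.8 -100.7] q [-1.83  2.17  2.56  2.31  1.3   2.88] err 0.35616
t 21.875 j [-0.078  0.51   2.358  2.877  0.54   1.667] p [423.7 108.1  64.8] F [-3.7 -1.5  8. ] g 0.717
[[-0.687, -0.11, 0.718], [-0.077, 0.994, 0.078], [-0.722, -0.001, -0.691]]
tilt 46.26 az 6.23 y_z -0.0011 eps 0.09
shift [-132.7  -54.1 -106.8] q [-1.83  2.17  2.56  2.3   1.3   2.88] err 0.40446
```

Emit:
move_arm:
  series:
    - [[-7,0,-7],0,0.4]
    - [[-18,0,-17],0,0.4]
    - [[-32,0,-30],0,0.4]
    - [[-46,0,-44],0,0.4]
    - [[-60,0,-58],0,0.4]
    - [[-72,0,-69],0,0.4]
    - [[-72,0,-69],0,0.4]

```text
time_s: 22.75
eef_pos: [423.6, 108.2, 165.0]
ee_rot: [0.392, -0.051, 0.918, 0.021]
force: [-0.2, 0.4, -2.8]
grip_width: 0.707
```

```bash
python3 -c "
from h import *
st(); snap('scene','scene6');snap('side','side6');big('side6',140,100,340,300,3);snap('wrist','wrist6')"
```

```text
t 22.75 j [-0.077  0.178  2.322  2.434  0.206  2.136] p [423.6 108.2 165. ] F [-0.2  0.4 -2.8] g 0.707
[[-0.687, -0.11, 0.718], [-0.077, 0.994, 0.078], [-0.723, -0.002, -0.691]]
```

View pics/side6_c140_100.png

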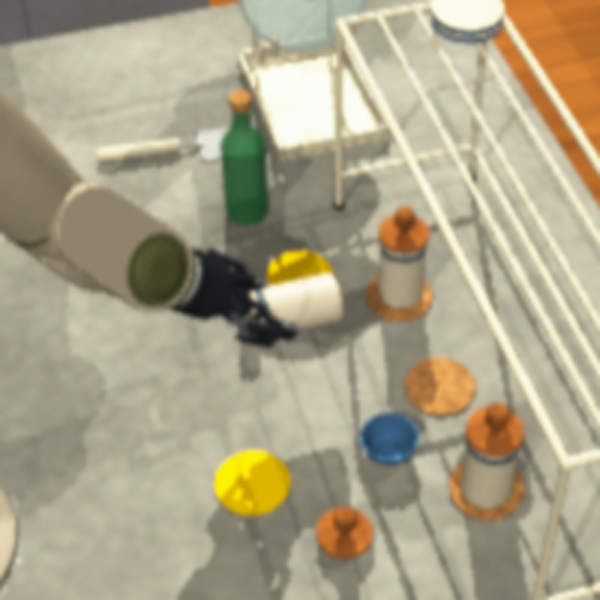

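View pics/wrist6.png

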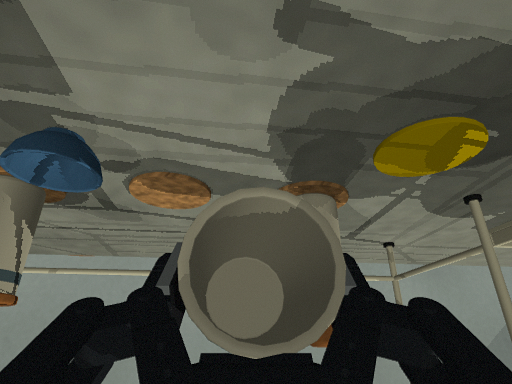

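Emit:
move_arm:
  series:
    - [[0,0,0],-6,0.4]
    - [[0,0,0],-15,0.4]
    - [[0,0,0],-25,0.4]
    - [[0,0,0],-35,0.4]
    - [[0,0,0],-45,0.4]
    - [[0,0,0],-55,0.4]
    - [[0,0,0],-65,0.4]
    - [[0,0,0],-75,0.4]
    - [[0,0,0],-85,0.4]
    - [[0,0,0],-95,0.4]

```text
time_s: 24.15
eef_pos: [423.3, 108.2, 163.0]
ee_rot: [-0.279, 0.713, -0.581, 0.274]
force: [0.1, 0.4, -2.3]
grip_width: 0.718
```

Emit:
move_arm:
  series:
    - [[0,0,0],-10,0.4]
    - [[0,0,0],-20,0.4]
    - [[0,0,0],-30,0.4]
    - [[0,0,0],-40,0.4]
    - [[0,0,0],-50,0.4]
    - [[0,0,0],-60,0.4]
    - [[0,0,0],-70,0.4]
    - [[0,0,0],-78,0.4]
    - [[0,0,0],-85,0.4]
    - [[0,0,0],-85,0.4]

```text
time_s: 25.4
eef_pos: [423.3, 108.2, 163.2]
ee_rot: [-0.021, 0.919, 0.05, 0.391]
force: [-0.8, 0.5, -2.8]
grip_width: 0.714
```

```bash
python3 - <<'E'
from h import *
s,R=st(); print(np.degrees(np.arccos(-R[2,2])),R[2,1])
snap('wrist','wrist7');snap('side','side7');snap('scene','scene7');big('side7',140,100,340,300,3);big('scene7',200,150,400,300,3)
E
```

```text
t 25.4 j [-0.078  0.182  2.323  2.435  0.207 -1.005] p [423.3 108.2 163.2] F [-0.8  0.5 -2.8] g 0.714
[[0.69, 0.109, 0.716], [0.075, -0.994, 0.078], [0.72, -0.0, -0.694]]
46.047177778239856 -6.134985572471552e-05
```

View pics/side7_c140_100.png

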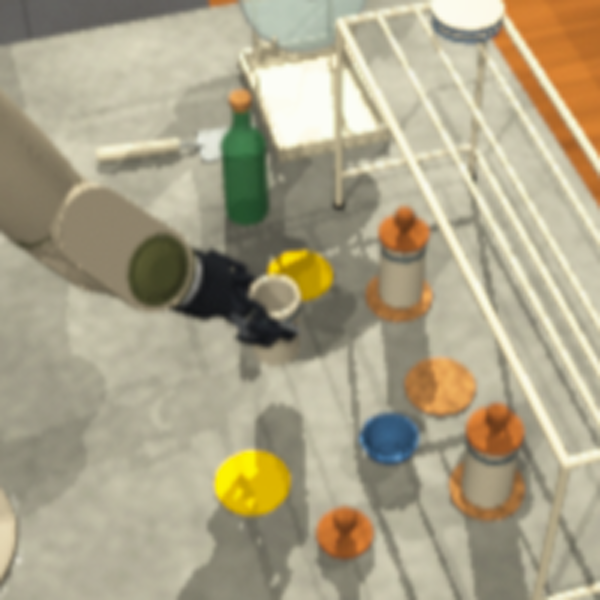

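View pics/scene7_c200_150.png

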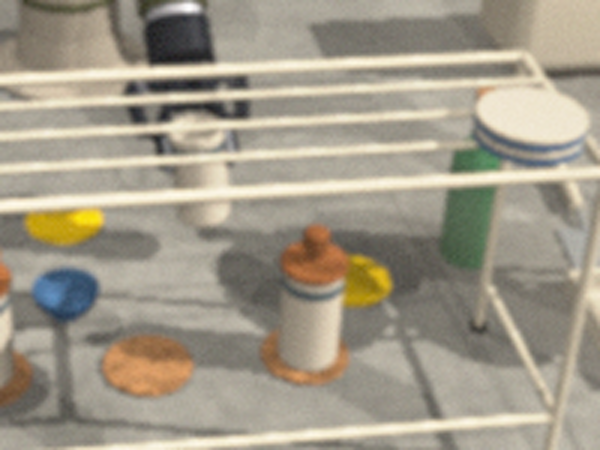

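View pics/wrist7.png

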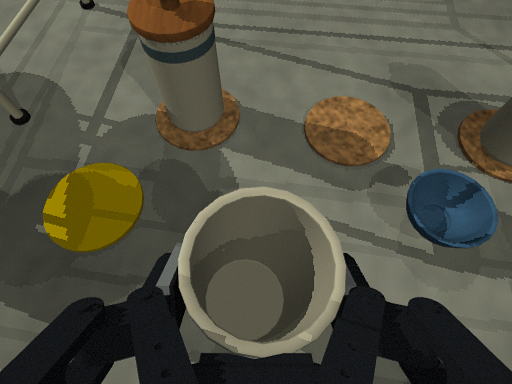

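```bash
python3 - <<'E'
from h import *
w=V('wrist7')
m=cv2.inRange(cv2.cvtColor(w.p,cv2.COLOR_RGB2HSV),(4,80,40),(18,255,255)); mm=np.zeros_like(m); mm[90:170,295:400]=m[90:170,295:400]
mm=cv2.morphologyEx(mm,cv2.MORPH_CLOSE,np.ones((9,9)))
c=max(cv2.findContours(mm,0,1)[0],key=cv2.contourArea)[:,0,:]
W=np.array([w.ray(*p,5)[:2] for p in c]); 
r=least=None
from scipy.optimize import least_squares
r=least_squares(lambda q:np.hypot(*(W-q[:2]).T)-q[2],[650,35,45],loss='soft_l1'); print('coaster wrist7',r.x)
for n in('side0','scene0'):
    v=V(n); m=cv2.inRange(cv2.cvtColor(v.p,cv2.COLOR_RGB2HSV),(4,90,50),(18,255,255))
    b=(272,302,214,244) if n=='side0' else (230,268,256,287)
    mm=np.zeros_like(m); mm[b[2]:b[3],b[0]:b[1]]=m[b[2]:b[3],b[0]:b[1]]
    c=max(cv2.findContours(mm,0,1)[0],key=cv2.contourArea)[:,0,:]; W=np.array([v.ray(*p,5)[:2] for p in c]); r=least_squares(lambda q:np.hypot(*(W-q[:2]).T)-q[2],[650,35,45],loss='soft_l1'); print(n,r.x)
# canister axis from wrist cloud rim + side/scene
C=w.cloud(); P=C[(C[...,2]>145)&(C[...,2]<175)&(np.hypot(C[...,0]-459,C[...,1]-112)<34)]
print('rim',len(P),P.min(0),P.max(0)); 
hi=C[(C[...,2]>100)&(np.hypot(C[...,0]-459,C[...,1]-112)<40)]; print(np.percentile(hi,[1,99],axis=0))
for n in('side7','scene7'):
    C=V(n).cloud(); Q=C[(C[...,2]>55)&(C[...,2]<110)&(np.hypot(C[...,0]-459,C[...,1]-112)<45)]; print(n,len(Q))
    f=lambda q:np.hypot(Q[:,0]-q[0]-q[2]*(Q[:,2]-51),Q[:,1]-q[1]-q[3]*(Q[:,2]-51))-30
    r=least_squares(f,[462,112,0,0],loss='soft_l1',f_scale=2); print(r.x,np.std(f(r.x)))
E
```

```text
coaster wrist7 [650.11442694  37.61556343  45.01391699]
side0 [648.30658396  32.38318173  44.68523959]
scene0 [653.15145312  35.29018094  43.79408892]
rim 11502 [425.68213024  78.12857987 145.00084   ] [488.85377946 145.53654048 174.99901304]
[[423.27412107  75.15160643 103.24402367]
 [485.64914633 147.92739578 271.16491496]]
side7 106
[ 4.62823489e+02  1.20136110e+02 -1.40566666e-01 -1.60873393e-01] 2.0275588443194326
scene7 176
[ 4.61332896e+02  1.17619410e+02 -3.65830819e-02 -9.24394027e-02] 2.153623825565915
```

Emit:
move_arm:
  series:
    - [[0,0,0],0,0.4]
    - [[0,0,0],0,0.4]
  force: 100

```text
time_s: 25.8
eef_pos: [423.6, 108.2, 163.9]
ee_rot: [-0.021, 0.919, 0.051, 0.391]
force: [-0.1, -0.0, -3.4]
grip_width: 0.699
```

```bash
python3 - <<'E'
from h import *
goto([600,70,150],50);goto([648,30,150],50);goto([648,30,90],50); goto([651,35,90],150); goto([651,35,150],54)
E
```

```text
t 25.8 j [-0.078  0.181  2.322  2.434  0.207 -1.005] p [423.6 108.2 163.9] F [-0.1 -0.  -3.4] g 0.699
[[0.689, 0.109, 0.717], [0.076, -0.994, 0.078], [0.721, 0.001, -0.693]]
tilt 46.14 az 6.25 y_z 0.0006 eps 0.05
shift [108.5  57.3  83.1] q [-0.15  0.37  1.96  1.41  0.19 -0.02] err 0.0
t 25.8 j [-0.078  0.181  2.322  2.434  0.207 -1.005] p [423.6 108.2 163.9] F [-0.1 -0.  -3.4] g 0.699
[[0.689, 0.109, 0.717], [0.076, -0.994, 0.078], [0.721, 0.001, -0.693]]
tilt 46.14 az 6.25 y_z 0.0006 eps 0.05
shift [138.5 102.3 114.4] q [-0.22  0.44  1.83  1.21  0.25  0.14] err 0.0
t 25.8 j [-0.078  0.181  2.322  2.434  0.207 -1.005] p [423.6 108.2 163.9] F [-0.1 -0.  -3.4] g 0.699
[[0.689, 0.109, 0.717], [0.076, -0.994, 0.078], [0.721, 0.001, -0.693]]
tilt 46.14 az 6.25 y_z 0.0006 eps 0.05
shift [ 95.3 102.3 155.9] q [-0.22  0.56  1.86  1.78  0.24 -0.45] err 0.0
t 25.8 j [-0.078  0.181  2.322  2.434  0.207 -1.005] p [423.6 108.2 163.9] F [-0.1 -0.  -3.4] g 0.699
[[0.689, 0.109, 0.717], [0.076, -0.994, 0.078], [0.721, 0.001, -0.693]]
tilt 46.14 az 6.25 y_z 0.0006 eps 0.05
shift [97.7 97.6 58.5] q [-0.26  0.3   2.02  1.39  0.27 -0.07] err 0.0
t 25.8 j [-0.078  0.181  2.322  2.434  0.207 -1.005] p [423.6 108.2 163.9] F [-0.1 -0.  -3.4] g 0.699
[[0.689, 0.109, 0.717], [0.076, -0.994, 0.078], [0.721, 0.001, -0.693]]
tilt 46.14 az 6.25 y_z 0.0006 eps 0.05
shift [141.   97.7 112.9] q [-0.21  0.44  1.83  1.18  0.25  0.18] err 0.0
```

Emit:
move_arm:
  series:
    - [[10,8,11],0,0.4]
    - [[24,22,30],0,0.4]
    - [[40,37,51],0,0.4]
    - [[56,52,72],0,0.4]
    - [[72,67,93],0,0.4]
    - [[86,80,111],0,0.4]
    - [[99,92,128],0,0.4]
    - [[109,101,141],0,0.4]
    - [[109,101,141],0,0.4]
    - [[109,101,141],0,0.4]

```text
time_s: 27.05
eef_pos: [610.2, 27.7, 144.6]
ee_rot: [-0.021, 0.919, 0.051, 0.391]
force: [-1.5, -0.4, -2.4]
grip_width: 0.703
```

```bash
python3 - <<'E'
from h import *
goto([647,31,110],50); snap('side','side8');snap('scene','scene8');snap('wrist','wrist8');big('side8',180,120,380,320,3);big('scene8',180,170,340,290,4)
E
```

```text
t 27.05 j [-0.217  0.514  1.855  1.594  0.234 -0.256] p [610.2  27.7 144.6] F [-1.5 -0.4 -2.4] g 0.703
[[0.689, 0.11, 0.716], [0.077, -0.994, 0.079], [0.721, 0.0, -0.693]]
tilt 46.1 az 6.3 y_z 0.0004 eps 0.03
shift [0.7 0.7 0.7] q [-0.22  0.52  1.85  1.59  0.23 -0.25] err 0.0
```

View pics/side8_c180_120.png

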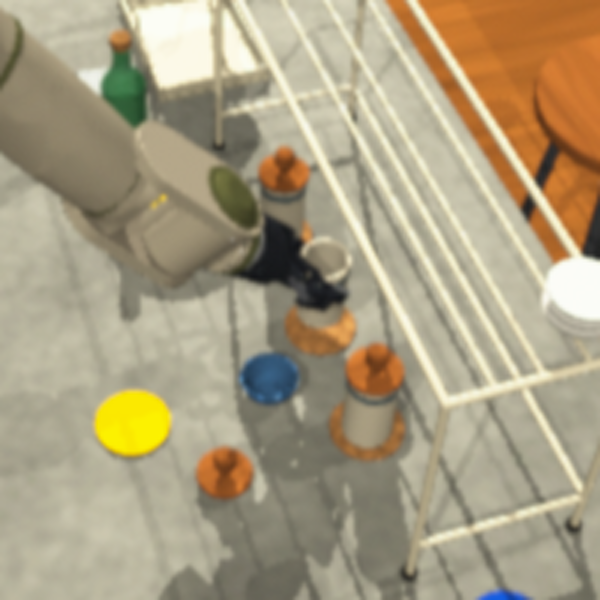

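View pics/scene8_c180_170.png

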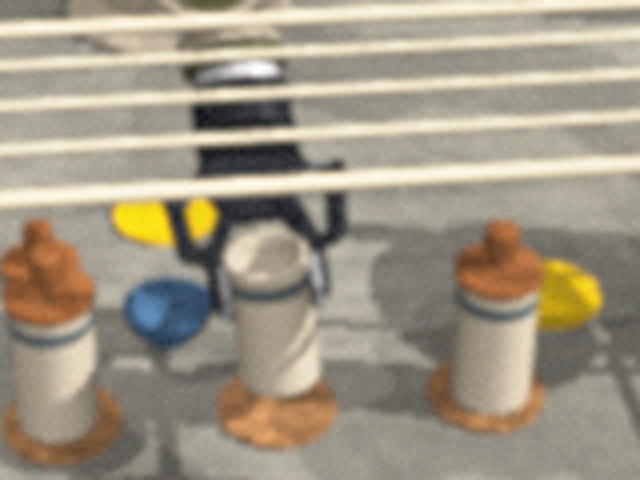

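```bash
python3 - <<'E'
from h import *
v=V('scene8')
def rx(u,vv,x):
    o=-v.R.T@v.t; r=v.R.T@np.array([(u-v.c[0])/v.f,(vv-v.c[1])/v.f,1]); return o+r*(x-o[0])/r[0]
f=lambda a,b:(180+a/4-.4,170+b/4-.4)
L=[rx(*f(228,270),655),rx(*f(240,385),655)];Rr=[rx(*f(312,265),655),rx(*f(322,378),655)]
for a,b in(L,Rr): print(a,b,np.degrees(np.arctan2(b[1]-a[1],a[2]-b[2])))
g=v.p[205:275,225:270]; k=cv2.cvtColor(v.p,cv2.COLOR_RGB2HSV)
big('scene8',225,215,275,290,8)
C=V('scene8').cloud(); Q=C[(C[...,2]>34)&(C[...,2]<132)&(np.hypot(C[...,0]-648,C[...,1]-33)<48)]
from scipy.optimize import least_squares
ff=lambda q:np.hypot(Q[:,0]-q[0]-q[2]*(Q[:,2]-31),Q[:,1]-q[1]-q[3]*(Q[:,2]-31))-30
r=least_squares(ff,[650,35,0,0],loss='soft_l1',f_scale=2); print(len(Q),r.x,np.degrees(np.arctan(r.x[2:])))
E
```

```text
[6.55000000e+02 4.34242486e-01 1.35755708e+02] [655.           7.92677665  29.77767095] 4.044021638362985
[655.          60.41417055 135.20406774] [655.          69.11159542  30.63197713] 4.75443708779961
784 [ 6.48050593e+02  3.70588277e+01 -6.53618308e-03 -8.69024034e-02] [-0.37449037 -4.96666323]
```

View pics/scene8_c225_215.png

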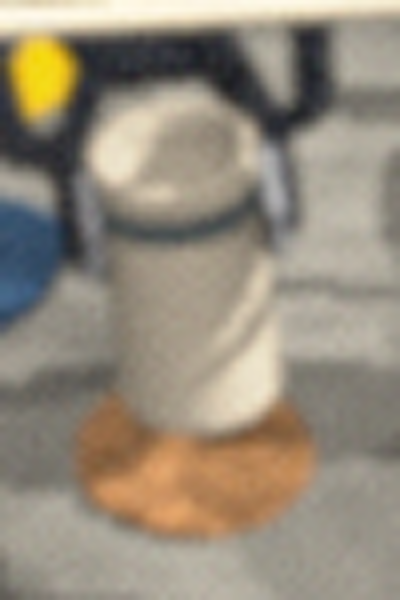

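Emit:
move_arm:
  series:
    - [[1,-4,1],-3,0.4]
    - [[1,-4,1],-6.3,0.4]
    - [[-4,-4,6],-6.3,0.4]
    - [[-9,-4,11],-6.3,0.4]
    - [[-13,-4,15],-6.3,0.4]
    - [[-15,-4,17],-6.3,0.4]
    - [[-15,-4,17],-6.3,0.4]

```text
time_s: 28.08
eef_pos: [612.1, 31.5, 122.4]
ee_rot: [0.0, 0.914, 0.101, 0.392]
force: [-0.1, 0.2, -2.5]
grip_width: 0.694
```

```bash
python3 - <<'E'
from h import *
st(); snap('scene','scene9');snap('side','side9')
from scipy.optimize import least_squares
for n in('scene9','side9'):
    C=V(n).cloud(); Q=C[(C[...,2]>15)&(C[...,2]<115)&(np.hypot(C[...,0]-648,C[...,1]-33)<48)]
    ff=lambda q:np.hypot(Q[:,0]-q[0]-q[2]*(Q[:,2]-10),Q[:,1]-q[1]-q[3]*(Q[:,2]-10))-30
    r=least_squares(ff,[650,35,0,0],loss='soft_l1',f_scale=2); print(n,len(Q),r.x,np.degrees(np.arctan(r.x[2:])))
big('scene9',225,215,275,290,8)
E
```

```text
t 28.075 j [-0.208  0.561  1.858  1.812  0.234 -0.583] p [612.1  31.5 122.4] F [-0.1  0.2 -2.5] g 0.694
[[0.672, 0.185, 0.717], [0.185, -0.98, 0.079], [0.717, 0.08, -0.693]]
scene9 842 [ 6.50038559e+02  3.55891150e+01 -9.74469308e-03 -2.80183668e-02] [-0.55831211 -1.60491429]
side9 252 [ 6.52064420e+02  3.78262791e+01 -7.86940362e-02 -8.62366729e-02] [-4.49956321 -4.92880341]
```

View pics/scene9_c225_215.png

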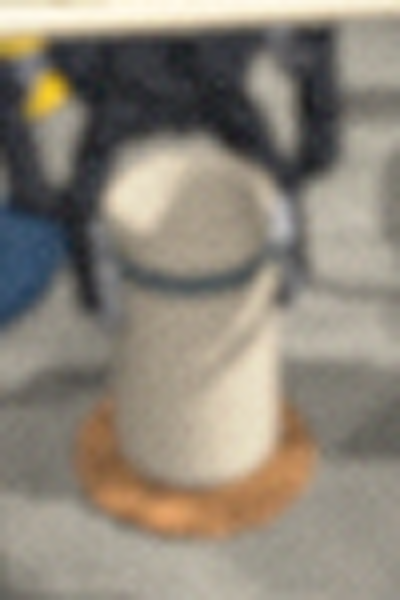

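Emit:
move_arm:
  series:
    - [[-1.5,0,1.5],0,0.4]
    - [[-2.5,0,2.5],0,0.4]
    - [[-3,0,3],0,0.4]

```text
time_s: 28.55
eef_pos: [612.7, 31.1, 118.6]
ee_rot: [0.0, 0.914, 0.101, 0.392]
force: [-0.2, 0.1, 2.8]
grip_width: 0.695
```

Emit:
move_arm:
  series:
    - [[-0.7,0,0.7],0,0.4]
    - [[-1.4,0,1.4],0,0.4]
    - [[-1.4,0,1.4],0,0.4]

```text
time_s: 28.92
eef_pos: [613.6, 31.1, 118.1]
ee_rot: [0.0, 0.913, 0.102, 0.394]
force: [-0.8, 2.4, 9.7]
grip_width: 0.699
```

Emit:
move_arm:
  series:
    - [[0,0,0],0,0.68]
    - [[0,0,0],0,0.71]
    - [[0,0,0],0,0.73]
    - [[0,0,0],0,0.78]
    - [[0,0,0],0,0.9]
    - [[0,0,0],0,1]
    - [[0,0,0],0,1]
  force: 20

```text
time_s: 29.8
eef_pos: [612.4, 30.9, 116.0]
ee_rot: [0.0, 0.914, 0.101, 0.392]
force: [0.0, 0.9, -0.0]
grip_width: 1.003
```

```bash
python3 - <<'E'
from h import *
st(); snap('scene','scene10');snap('wrist','wrist10')
big('scene10',225,205,275,280,8)
E
```

```text
t 29.8 j [-0.209  0.574  1.859  1.866  0.238 -0.64 ] p [612.4  30.9 116. ] F [ 0.   0.9 -0. ] g 1.003
[[0.673, 0.185, 0.717], [0.185, -0.98, 0.078], [0.716, 0.08, -0.693]]
```

View pics/scene10_c225_205.png

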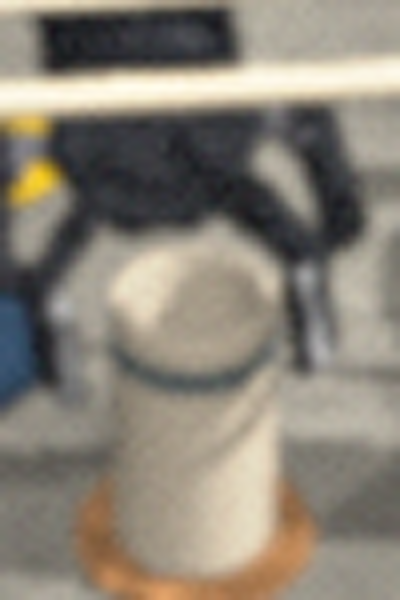

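View pics/wrist10.png

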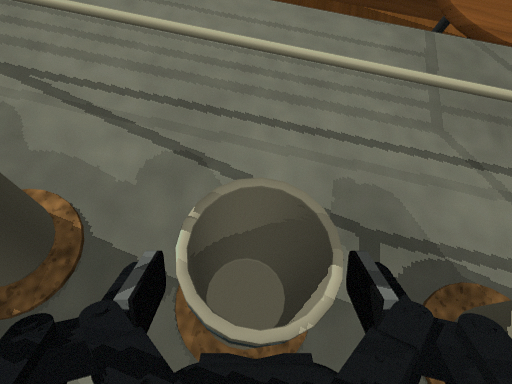

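The canister stands upright on the cork coaster with the fingers clear on both sides, mouth at wrist (260,260). I'll back straight out.

Emit:
move_arm:
  series:
    - [[0,0,-12],0,1]
    - [[0,0,-35],0,1]
    - [[0,0,-65],0,1]
    - [[0,0,-95],0,1]
    - [[0,0,-125],0,1]
    - [[0,0,-150],0,1]
    - [[0,0,-150],0,1]

```text
time_s: 30.78
eef_pos: [504.4, 19.1, 221.5]
ee_rot: [0.001, 0.914, 0.101, 0.393]
force: [0.5, 0.5, -0.3]
grip_width: 1.0
```

```bash
python3 - <<'E'
from h import *
snap('scene','scene11');snap('wrist','wrist11')
big('scene11',200,205,300,300,6)
from scipy.optimize import least_squares
C=V('scene11').cloud(); Q=C[(C[...,2]>12)&(C[...,2]<110)&(np.hypot(C[...,0]-650,C[...,1]-35)<45)]
ff=lambda q:np.hypot(Q[:,0]-q[0]-q[2]*(Q[:,2]-10),Q[:,1]-q[1]-q[3]*(Q[:,2]-10))-30
r=least_squares(ff,[650,35,0,0],loss='soft_l1',f_scale=2); print(len(Q),r.x,np.degrees(np.arctan(r.x[2:])))
w=V('wrist11');C=w.cloud(); Q=C[(C[...,2]>108)&(C[...,2]<122)&(np.hypot(C[...,0]-650,C[...,1]-35)<50)]
print(len(Q),np.percentile(Q,[1,50,99],axis=0)); 
r=least_squares(lambda q:np.hypot(Q[:,0]-q[0],Q[:,1]-q[1])-q[2],[650,35,28],loss='soft_l1',f_scale=2);print('rim',r.x)
A=np.c_[Q[:,:2]-[650,35],np.ones(len(Q))]; print(np.linalg.lstsq(A,Q[:,2],rcond=None)[0])
q=goto([464,-148,44],54,0); goto([464,-148,44],140,-6);goto([464,-148,44],54,-6)
E
```

```text
658 [ 6.49904850e+02  3.44627024e+01  3.24169048e-02 -1.84827600e-03] [ 1.85670163 -0.10589829]
1586 [[621.71259591   8.66476585 108.2198732 ]
 [649.57279443  37.302075   114.8921624 ]
 [679.30792246  65.65930443 116.66164845]]
rim [649.83479569  37.05719088  27.38119666]
[-3.28664140e-03 -1.05143870e-03  1.13873276e+02]
t 30.875 j [-0.303  0.177  2.096  1.234  0.311 -0.053] p [505.1  19.1 220.1] F [-0.4 -0.8 -0.1] g 1.004
[[0.672, 0.184, 0.717], [0.185, -0.98, 0.078], [0.717, 0.08, -0.692]]
tilt 46.17 az 6.22 y_z 0.0803 eps 6.39
shift [-184.8  142.    25.4] q [-0.86  0.48  2.27  1.76  0.65 -1.14] err 0.0
t 30.875 j [-0.303  0.177  2.096  1.234  0.311 -0.053] p [505.1  19.1 220.1] F [-0.4 -0.8 -0.1] g 1.004
[[0.672, 0.184, 0.717], [0.185, -0.98, 0.078], [0.717, 0.08, -0.692]]
tilt 46.17 az 6.22 y_z 0.0803 eps 6.39
shift [-184.8  142.   -60.6] q [-1.05  0.22  2.38  1.41  0.73 -1.02] err 0.0
t 30.875 j [-0.303  0.177  2.096  1.234  0.311 -0.053] p [505.1  19.1 220.1] F [-0.4 -0.8 -0.1] g 1.004
[[0.672, 0.184, 0.717], [0.185, -0.98, 0.078], [0.717, 0.08, -0.692]]
tilt 46.17 az 6.22 y_z 0.0803 eps 6.39
shift [-184.8  142.    25.4] q [-0.86  0.48  2.27  1.76  0.65 -1.25] err 0.0
```

View pics/wrist11.png

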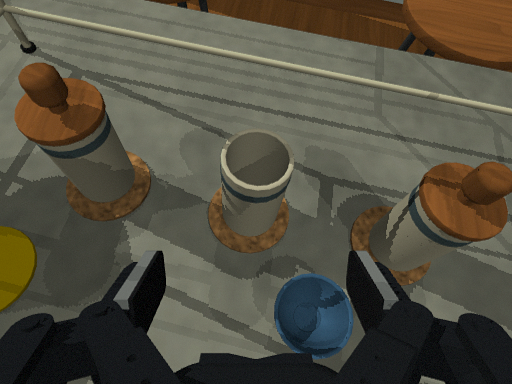

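View pics/scene11_c200_205.png

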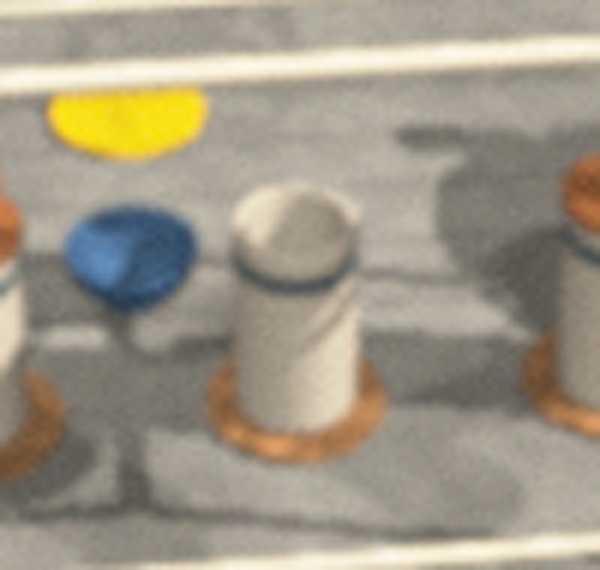

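Emit:
move_arm:
  series:
    - [[-18,14,-6],1,1]
    - [[-42,32,-14],2,1]
    - [[-68,52,-22],3,1]
    - [[-94,72,-31],4,1]
    - [[-120,92,-40],5,1]
    - [[-146,112,-48],6,1]
    - [[-170,130,-56],6.4,1]
    - [[-185,142,-61],6.4,1]
    - [[-185,142,-61],6.4,1]
    - [[-185,142,-61],6.4,1]

```text
time_s: 32.12
eef_pos: [363.4, -158.6, 141.0]
ee_rot: [-0.022, 0.919, 0.05, 0.391]
force: [1.1, 0.5, 0.3]
grip_width: 1.004
```

```bash
python3 - <<'E'
from h import *
goto([464,-148,46],57); snap('wrist','wrist12')
w=V('wrist12'); C=w.cloud(); Q=C[(C[...,2]>33)&(C[...,2]<60)&(np.hypot(C[...,0]-464,C[...,1]+148)<40)]
print('knob',len(Q),np.percentile(Q,[1,50,99],axis=0))
D=C[(C[...,2]>15)&(C[...,2]<24)&(np.hypot(C[...,0]-464,C[...,1]+148)<45)]; print('disc',np.percentile(D,[1,50,99],axis=0))
big('wrist12',150,150,350,350,4)
E
```

```text
t 32.125 j [-1.053  0.222  2.385  1.411  0.735 -0.798] p [ 363.4 -158.6  141. ] F [1.1 0.5 0.3] g 1.004
[[0.689, 0.109, 0.717], [0.075, -0.994, 0.079], [0.721, -0.001, -0.693]]
tilt 46.15 az 6.29 y_z -0.0007 eps -0.06
shift [ 1.6  0.4 81.8] q [-0.87  0.47  2.28  1.74  0.65 -1.01] err 0.0
knob 1239 [[ 454.18966987 -150.92450699   35.86052804]
 [ 462.0787605  -139.54192588   55.02435665]
 [ 476.90523322 -127.04955725   57.55946501]]
disc [[ 434.93584042 -169.60840852   16.6225703 ]
 [ 457.76714807 -141.74157178   20.47520931]
 [ 497.09206497 -108.27109129   21.94704436]]
```

View pics/wrist12.png

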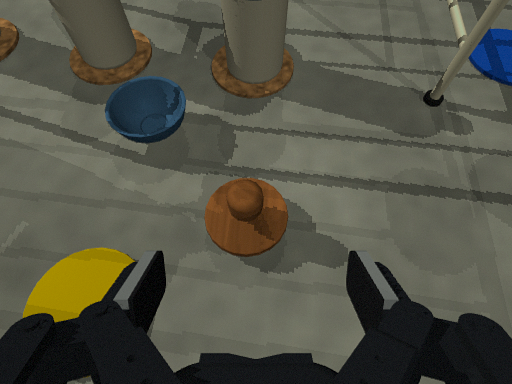

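```bash
python3 - <<'E'
from h import *
w=V('wrist12'); print(w.ray(246,198,44)); goto([466,-139,46],57)
E
```

```text
[ 468.78741483 -139.33923669   44.        ]
t 32.175 j [-1.053  0.221  2.385  1.41   0.735 -0.798] p [ 363.4 -158.4  141.1] F [-0.4 -0.1  0.2] g 1.002
[[0.689, 0.11, 0.717], [0.076, -0.994, 0.079], [0.721, -0.0, -0.693]]
tilt 46.15 az 6.31 y_z -0.0005 eps -0.04
shift [ 3.5 -8.  84. ] q [-0.85  0.46  2.28  1.77  0.65 -1.02] err 0.0
```

Emit:
move_arm:
  series:
    - [[4,-8,5],0,1]
    - [[4,-8,25],0,1]
    - [[4,-8,45],0,1]
    - [[4,-8,65],0,1]
    - [[4,-8,77],0,1]
    - [[4,-8,84],0,1]
    - [[4,-8,84],0,1]

```text
time_s: 33.05
eef_pos: [425.4, -143.5, 85.8]
ee_rot: [-0.022, 0.919, 0.05, 0.391]
force: [0.1, -0.3, -0.3]
grip_width: 1.003
```

```bash
python3 - <<'E'
from h import *
st(); snap('wrist','wrist13')
E
```

```text
t 33.05 j [-0.848  0.462  2.283  1.763  0.645 -1.017] p [ 425.4 -143.5   85.8] F [ 0.1 -0.3 -0.3] g 1.003
[[0.689, 0.11, 0.717], [0.076, -0.994, 0.079], [0.721, -0.001, -0.693]]
```

View pics/wrist13.png

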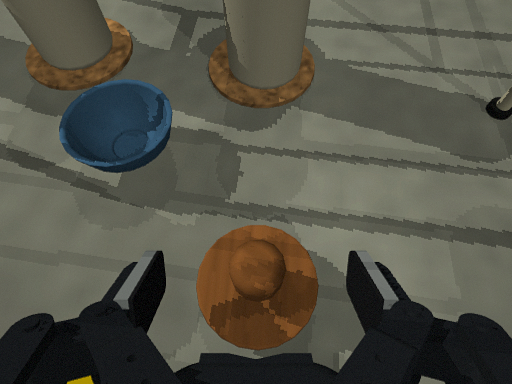

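Emit:
move_arm:
  series:
    - [[0,0,0],0,0.7]
    - [[0,0,0],0,0.5]
    - [[0,0,0],0,0.4]
    - [[0,0,0],0,0.2]
    - [[0,0,0],0,0.1]
    - [[0,0,0],0,0.1]
  force: 35

```text
time_s: 33.85
eef_pos: [425.2, -144.2, 86.1]
ee_rot: [-0.021, 0.919, 0.05, 0.392]
force: [-3.0, 0.6, 6.1]
grip_width: 0.284
```

```bash
python3 - <<'E'
from h import *
st(); snap('wrist','wrist14')
E
```

```text
t 33.85 j [-0.85   0.462  2.283  1.763  0.645 -1.017] p [ 425.2 -144.2   86.1] F [-3.   0.6  6.1] g 0.284
[[0.688, 0.109, 0.717], [0.075, -0.994, 0.078], [0.722, -0.0, -0.692]]
```

View pics/wrist14.png

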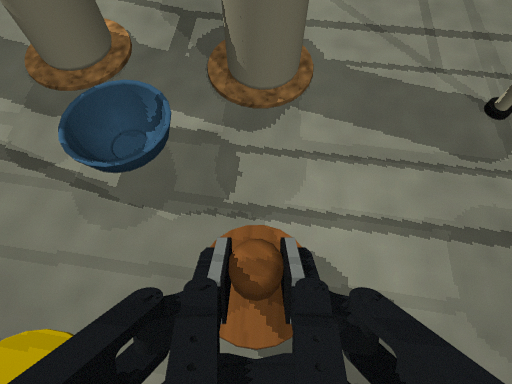

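```bash
cat >> h.py <<'E'
def wshift(d,yaw=0):
    s,R=st(); q,e=ik(s['eef_pos']+d,R@Ro.from_euler('z',yaw,degrees=True).as_matrix(),s['joints']); print(d,'->',(R.T@np.array(d,float)).round(1),q.round(2),round(e,5))
E
python3 - <<'E'
from h import *
wshift([0,0,110]);wshift([100,175,140]);wshift([183,175,140])
E
```

```text
t 33.9 j [-0.85   0.462  2.283  1.763  0.645 -1.017] p [ 425.2 -144.2   86. ] F [-2.8  0.2  5.7] g 0.285
[[0.688, 0.109, 0.717], [0.075, -0.994, 0.078], [0.722, -0.0, -0.692]]
[0, 0, 110] -> [ 79.4  -0.  -76.2] [-0.85  0.15  2.22  1.27  0.67 -0.4 ] 0.0
t 33.9 j [-0.85   0.462  2.283  1.763  0.645 -1.017] p [ 425.2 -144.2   86. ] F [-2.8  0.2  5.7] g 0.285
[[0.688, 0.109, 0.717], [0.075, -0.994, 0.078], [0.722, -0.0, -0.692]]
[100, 175, 140] -> [ 183.  -163.1  -11.5] [-0.26  0.21  2.04  1.13  0.29  0.2 ] 0.0
t 33.9 j [-0.85   0.462  2.283  1.763  0.645 -1.017] p [ 425.2 -144.2   86. ] F [-2.8  0.2  5.7] g 0.285
[[0.688, 0.109, 0.717], [0.075, -0.994, 0.078], [0.722, -0.0, -0.692]]
[183, 175, 140] -> [ 240.1 -154.1   48.1] [-0.21  0.37  1.81  0.9   0.29  0.47] 0.0
```

Emit:
move_arm:
  series:
    - [[4,0,-4],0,0.1]
    - [[13,0,-12],0,0.1]
    - [[28,0,-27],0,0.1]
    - [[45,0,-43],0,0.1]
    - [[62,0,-59],0,0.1]
    - [[79,0,-76],0,0.1]
    - [[79,0,-76],0,0.1]

```text
time_s: 34.78
eef_pos: [425.3, -144.4, 196.7]
ee_rot: [-0.02, 0.918, 0.051, 0.392]
force: [0.0, 0.5, -0.1]
grip_width: 0.284
```

```bash
python3 - <<'E'
from h import *
wshift([75,175,40]);wshift([183,175,30]);snap('wrist','wrist15');snap('side','side15');big('side15',180,160,340,300,5)
E
```

```text
t 34.775 j [-0.85   0.147  2.224  1.27   0.666 -0.404] p [ 425.3 -144.4  196.7] F [ 0.   0.5 -0.1] g 0.284
[[0.687, 0.109, 0.718], [0.077, -0.994, 0.076], [0.722, 0.003, -0.692]]
[75, 175, 40] -> [  93.9 -165.7   39.6] [-0.27  0.14  2.09  1.09  0.31  0.23] 0.0
t 34.775 j [-0.85   0.147  2.224  1.27   0.666 -0.404] p [ 425.3 -144.4  196.7] F [ 0.   0.5 -0.1] g 0.284
[[0.687, 0.109, 0.718], [0.077, -0.994, 0.076], [0.722, 0.003, -0.692]]
[183, 175, 30] -> [ 161. -154.  124.] [-0.21  0.37  1.81  0.9   0.29  0.47] 0.0
```

View pics/wrist15.png

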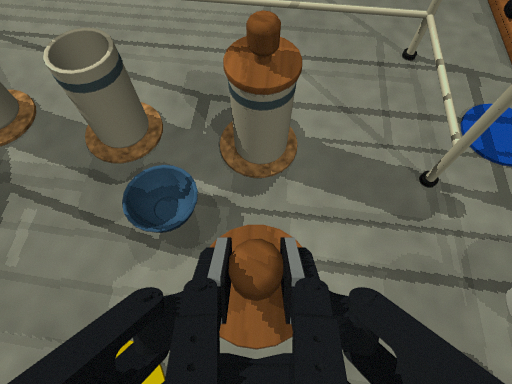

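View pics/side15_c180_160.png

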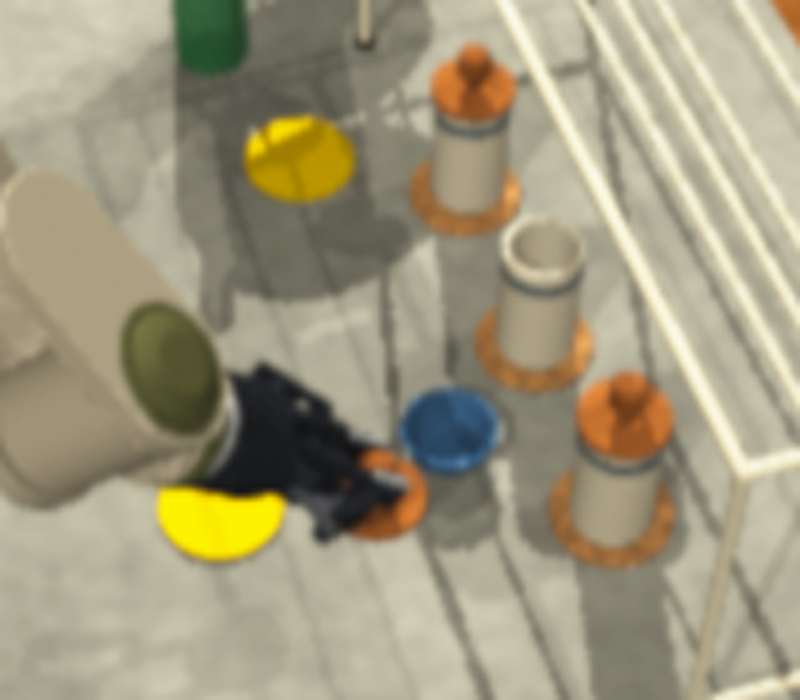

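Emit:
move_arm:
  series:
    - [[9,-16,4],0,0.1]
    - [[26,-46,11],0,0.1]
    - [[44,-78,19],0,0.1]
    - [[62,-110,26],0,0.1]
    - [[78,-140,33],0,0.1]
    - [[94,-166,40],0,0.1]
    - [[110,-162,60],0,0.1]
    - [[125,-159,80],0,0.1]
    - [[125,-159,80],0,0.1]
    - [[125,-159,80],0,0.1]

```text
time_s: 36.12
eef_pos: [550.5, 29.6, 229.0]
ee_rot: [-0.022, 0.919, 0.05, 0.39]
force: [-0.3, 0.5, -0.3]
grip_width: 0.282
```

```bash
python3 - <<'E'
from h import *
s,R=st(); wshift(np.array([608.2,31,226])-s['eef_pos']); snap('wrist','wrist16')
E
```

```text
t 36.125 j [-0.244  0.253  1.964  1.034  0.295  0.307] p [550.5  29.6 229. ] F [-0.3  0.5 -0.3] g 0.282
[[0.69, 0.109, 0.715], [0.075, -0.994, 0.079], [0.72, -0.001, -0.694]]
t 36.125 j [-0.244  0.253  1.964  1.034  0.295  0.307] p [550.5  29.6 229. ] F [-0.3  0.5 -0.3] g 0.282
[[0.69, 0.109, 0.715], [0.075, -0.994, 0.079], [0.72, -0.001, -0.694]]
[57.72112764  1.35374252 -3.04988658] -> [37.8  4.9 43.5] [-0.21  0.37  1.81  0.89  0.3   0.48] 0.0
```

View pics/wrist16.png

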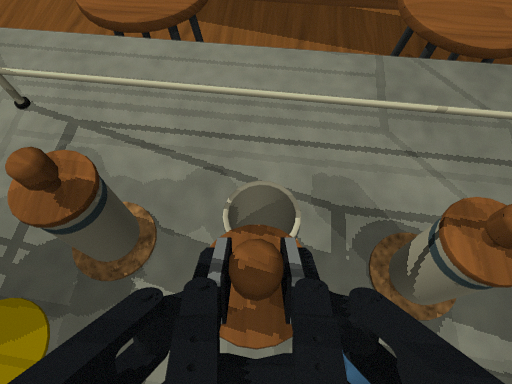

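```bash
python3 - <<'E'
from h import *
from scipy.optimize import least_squares
for n in('wrist14','wrist15','wrist16'):
    w=V(n); C=w.cloud(); k=cv2.cvtColor(w.p,cv2.COLOR_RGB2HSV); m=(cv2.inRange(k,(3,90,40),(20,255,255))>0)
    mm=np.zeros_like(m); mm[222:350,205:310]=m[222:350,205:310]
    o=C[mm]; 
    # lid base z
    zc={'wrist14':0,'wrist15':110.6,'wrist16':143}[n]
    d=o[np.abs(o[:,2]-zc-20)<4]; kn=o[(o[:,2]-zc>44)&(o[:,2]-zc<62)]
    print(n,len(d),'disc',np.percentile(d,[1,50,99],axis=0).round(1).tolist(),'knob',np.percentile(kn,[1,50,99],axis=0).round(1).tolist())
    pts=d; 
    A=np.c_[d[:,:2]-d[:,:2].mean(0),np.ones(len(d))]; print('plane',np.linalg.lstsq(A,d[:,2],rcond=None)[0])
    # top contour of disc: far arc
    far=[]
    for u in range(222,296,3):
        v=np.where(mm[:,u])[0]
        if len(v) : far.append(w.ray(u,v[0],zc+20)[:2])
    far=np.array(far); r=least_squares(lambda q:np.hypot(*(far-q).T)-33,[far[:,0].mean()-25,far[:,1].mean()],loss='soft_l1'); print('arc centre',r.x, np.abs(r.fun).mean())
w=V('wrist16'); C=w.cloud(); Q=C[(C[...,2]>108)&(C[...,2]<120)&(np.hypot(C[...,0]-650,C[...,1]-36)<40)]
r=least_squares(lambda q:np.hypot(Q[:,0]-q[0],Q[:,1]-q[1])-27.7,[650,36],loss='soft_l1',f_scale=1);print('rim16',r.x,len(Q),Q[:,2].max())
big('wrist16',200,170,310,360,4)
E
```

```text
wrist14 4039 disc [[435.3, -158.9, 18.9], [449.8, -140.0, 20.6], [498.2, -119.5, 22.2]] knob [[454.7, -150.4, 45.6], [465.2, -139.0, 55.7], [478.7, -127.4, 57.8]]
plane [-4.67659960e-03  2.56582754e-03  2.05528606e+01]
arc centre [ 466.12332492 -138.65041497] 0.15271670712180127
wrist15 4043 disc [[435.7, -159.4, 129.5], [450.2, -140.5, 131.1], [498.3, -119.3, 132.7]] knob [[454.7, -150.7, 156.5], [465.2, -139.3, 166.4], [478.6, -127.7, 168.4]]
plane [5.20146139e-04 4.85327165e-04 1.31146559e+02]
arc centre [ 466.48169286 -139.1927741 ] 0.1880987485355634
wrist16 4030 disc [[560.6, 14.9, 161.7], [575.2, 33.8, 163.3], [623.4, 55.0, 164.9]] knob [[579.8, 23.5, 188.5], [590.4, 34.8, 198.5], [603.8, 46.4, 200.6]]
plane [-2.44695998e-03  1.88119599e-03  1.63341666e+02]
arc centre [591.48502788  34.93691051] 0.1641905694398774
rim16 [649.72776422  37.08041242] 1080 117.25088746167133
```

View pics/wrist16_c200_170.png

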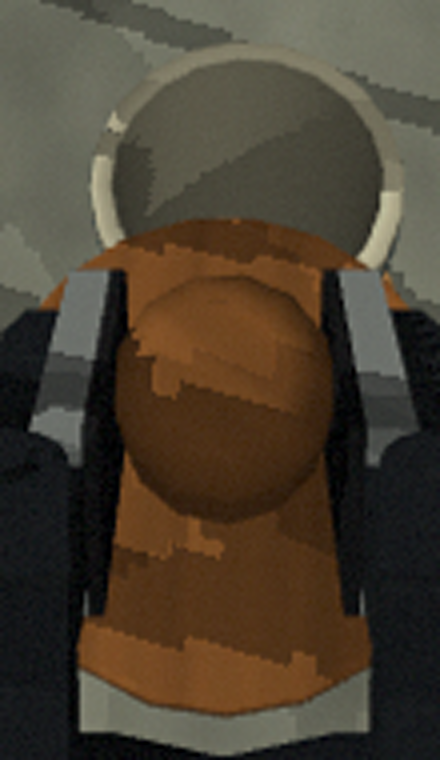

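```bash
python3 - <<'E'
from h import *
wshift([58,2,-5]);wshift([58,2,-22])
E
```

```text
t 36.175 j [-0.244  0.252  1.964  1.034  0.295  0.307] p [550.5  29.6 229.4] F [-1.  -0.7  0.3] g 0.284
[[0.69, 0.108, 0.716], [0.075, -0.994, 0.079], [0.72, -0.001, -0.694]]
[58, 2, -5] -> [36.6  4.3 45.1] [-0.21  0.37  1.81  0.9   0.29  0.47] 0.0
t 36.175 j [-0.244  0.252  1.964  1.034  0.295  0.307] p [550.5  29.6 229.4] F [-1.  -0.7  0.3] g 0.284
[[0.69, 0.108, 0.716], [0.075, -0.994, 0.079], [0.72, -0.001, -0.694]]
[58, 2, -22] -> [24.3  4.3 56.9] [-0.21  0.4   1.82  1.02  0.27  0.34] 0.0
```

Emit:
move_arm:
  series:
    - [[7,1,9],0,0.1]
    - [[16,2,20],0,0.1]
    - [[25,3,31],0,0.1]
    - [[33,4,41],0,0.1]
    - [[36.6,4.3,45],0,0.1]
    - [[31,4.3,51],0,0.1]
    - [[25,4.3,56],0,0.1]
    - [[25,4.3,56],0,0.1]

```text
time_s: 37.17
eef_pos: [608.9, 31.6, 209.0]
ee_rot: [-0.022, 0.919, 0.05, 0.391]
force: [-0.1, 0.8, -0.6]
grip_width: 0.282
```

```bash
python3 - <<'E'
from h import *
st(); snap('wrist','wrist17');snap('scene','scene17');snap('side','side17');big('scene17',215,190,285,270,8);big('side17',240,170,340,250,7)
E
```

```text
t 37.175 j [-0.21   0.398  1.819  1.008  0.27   0.356] p [608.9  31.6 209. ] F [-0.1  0.8 -0.6] g 0.282
[[0.69, 0.109, 0.716], [0.075, -0.994, 0.079], [0.72, -0.001, -0.694]]
```

View pics/scene17_c215_190.png

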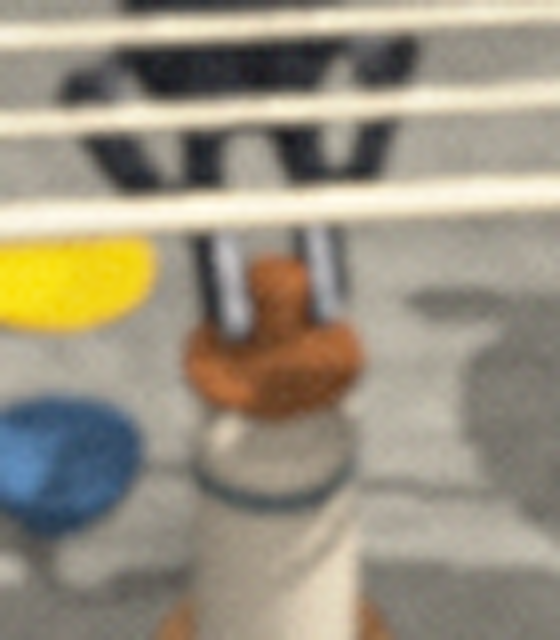

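View pics/side17_c240_170.png

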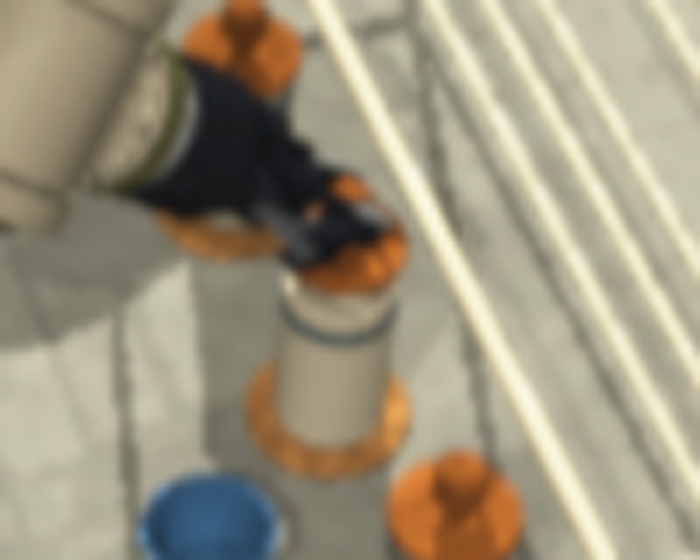

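View pics/wrist17.png

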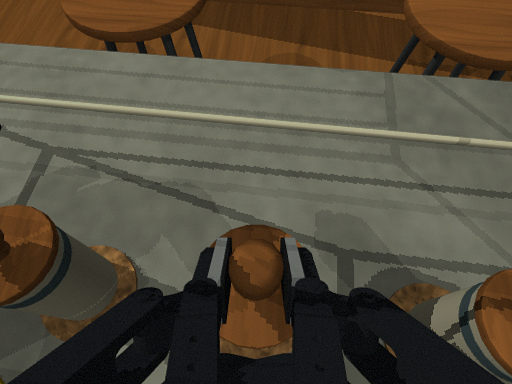

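Emit:
move_arm:
  series:
    - [[-3,0,3],0,0.1]
    - [[-6,0,6],0,0.1]
    - [[-9,0,8.5],0,0.1]
    - [[-9,0,8.5],0,0.1]

```text
time_s: 37.83
eef_pos: [608.8, 31.5, 196.6]
ee_rot: [-0.022, 0.919, 0.05, 0.391]
force: [0.3, 0.4, -0.2]
grip_width: 0.288
```

Emit:
move_arm:
  series:
    - [[-1.5,0,1.5],0,0.1]
    - [[-3,0,3],0,0.1]
    - [[-4,0,3.8],0,0.1]
    - [[-4,0,3.8],0,0.1]

```text
time_s: 38.33
eef_pos: [608.9, 31.5, 191.5]
ee_rot: [-0.021, 0.919, 0.05, 0.391]
force: [0.1, 0.6, -1.0]
grip_width: 0.282
```

Emit:
move_arm:
  series:
    - [[-0.8,0,0.8],0,0.1]
    - [[-1.6,0,1.5],0,0.1]
    - [[-1.6,0,1.5],0,0.1]

```text
time_s: 38.7
eef_pos: [608.9, 31.5, 189.3]
ee_rot: [-0.021, 0.919, 0.05, 0.391]
force: [-0.2, -0.7, -0.5]
grip_width: 0.283
```

Emit:
move_arm:
  series:
    - [[-0.7,0,0.7],0,0.1]
    - [[-1.1,0,1.1],0,0.1]
    - [[-1.1,0,1.1],0,0.1]

```text
time_s: 39.08
eef_pos: [609.5, 31.4, 189.0]
ee_rot: [-0.021, 0.918, 0.05, 0.392]
force: [-2.2, -0.3, 5.5]
grip_width: 0.284
```

Contact at 5.5 N at the expected seat height. I'll open and check.

Emit:
move_arm:
  series:
    - [[0,0,0],0,0.31]
    - [[0,0,0],0,0.36]
    - [[0,0,0],0,0.5]
    - [[0,0,0],0,0.75]
    - [[0,0,0],0,1]
    - [[0,0,0],0,1]
  force: 20

```text
time_s: 39.83
eef_pos: [609.0, 31.5, 187.8]
ee_rot: [-0.021, 0.919, 0.05, 0.391]
force: [0.4, 0.1, -0.9]
grip_width: 1.003
```

Emit:
move_arm:
  series:
    - [[0,0,-12],0,1]
    - [[0,0,-35],0,1]
    - [[0,0,-65],0,1]
    - [[0,0,-95],0,1]
    - [[0,0,-120],0,1]
    - [[0,0,-120],0,1]

```text
time_s: 40.58
eef_pos: [522.3, 22.0, 272.6]
ee_rot: [-0.021, 0.918, 0.05, 0.393]
force: [-1.0, -0.6, -0.7]
grip_width: 1.005
```

```bash
python3 - <<'E'
from h import *
st(); snap('wrist','wrist18');snap('scene','scene18');snap('side','side18');big('scene18',160,190,360,300,4)
from scipy.optimize import least_squares
w=V('wrist18'); C=w.cloud(); k=cv2.cvtColor(w.p,cv2.COLOR_RGB2HSV); m=cv2.inRange(k,(3,90,40),(20,255,255))>0
N=m&(np.hypot(C[...,0]-650,C[...,1]-36)<42)
d=C[N&(np.abs(C[...,2]-123)<5)]; print(np.percentile(d,[1,50,99],axis=0).round(1).tolist())
A=np.c_[d[:,:2]-d[:,:2].mean(0),np.ones(len(d))]; print('plane',np.linalg.lstsq(A,d[:,2],rcond=None)[0])
kn=C[N&(C[...,2]>148)]; print('knob',np.percentile(kn,[1,50,99],axis=0).round(1).tolist())
for n in('scene18','side18'):
  C=V(n).cloud(); Q=C[(C[...,2]>12)&(C[...,2]<100)&(np.hypot(C[...,0]-650,C[...,1]-35)<45)]
  ff=lambda q:np.hypot(Q[:,0]-q[0]-q[2]*(Q[:,2]-10),Q[:,1]-q[1]-q[3]*(Q[:,2]-10))-30
  r=least_squares(ff,[650,35,0,0],loss='soft_l1',f_scale=2); print(n,len(Q),r.x,np.degrees(np.arctan(r.x[2:])))
E
```

```text
t 40.575 j [-0.282  0.121  1.991  0.837  0.378  0.493] p [522.3  22.  272.6] F [-1.  -0.6 -0.7] g 1.005
[[0.687, 0.108, 0.719], [0.075, -0.994, 0.077], [0.723, 0.001, -0.691]]
[[619.6, 6.1, 119.5], [642.4, 34.6, 123.5], [680.1, 67.4, 125.0]]
plane [1.16842292e-02 6.16490579e-04 1.23393734e+02]
knob [[621.8, 14.6, 148.6], [646.8, 36.6, 158.8], [662.0, 63.6, 317.3]]
scene18 468 [ 6.50520717e+02  3.42205733e+01 -1.10042967e-04 -1.82618845e-04] [-0.006305   -0.01046329]
side18 243 [ 6.50236503e+02  3.53881300e+01  2.91771973e-04 -4.66677925e-03] [ 0.0167173  -0.26738481]
```

View pics/wrist18.png

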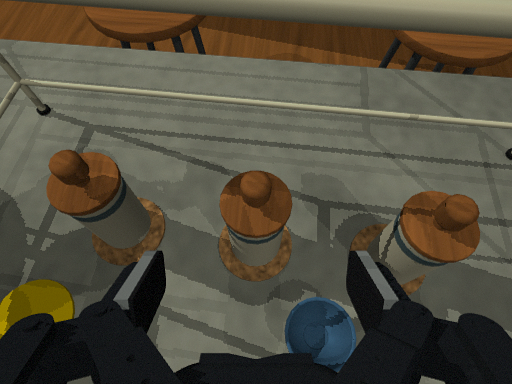

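View pics/scene18_c160_190.png

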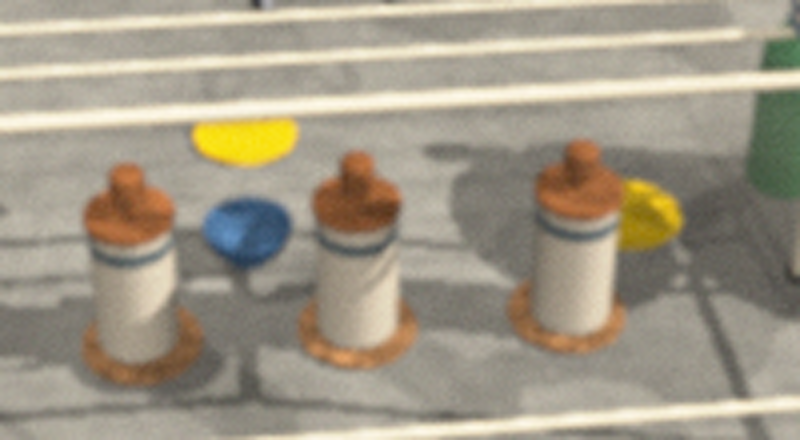

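View pics/side18.png

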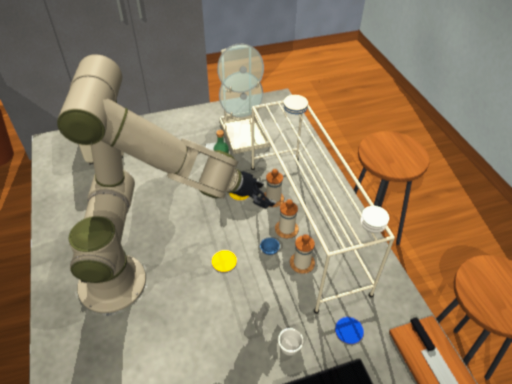

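The set matches: lid level at z≈123, canister vertical at (650,35), bowl and neighbours unmoved, gripper clear. I'll hand in.

```bash
python3 -c "
from h import *
print(ctrl.finish_job()); print(ctrl.sense()['time_s'])"
```

```text
the job is handed in; nothing more can be done
None
the job is handed in; nothing more can be done
```

The canister stands upright on the empty cork coaster with its lid seated. I handed the job in at about 41 s of the 64 s allowed, and no verdict was reported.

**What I did**
- I turned the fallen canister so its mouth faced the robot.
- The moves allow no direct tilt, so I tilted the tool to about 46° by repeatedly commanding poses past the arm's reach.
- I gripped the canister near the mouth and rolled the tool half a turn to bring it upright. After correcting a sideways lean of about 4.5°, I set it on the coaster.
- I then lifted the lid by its knob at the same tilt and lowered it into the mouth, until the disc met the rim at about 6 N.

**What the last checks showed**
- **Canister:** its axis is at about (650, 35) mm, against a coaster centre of about (650, 35). Its lean is under 0.3°.
- **Lid:** the top of its disc is level to within about 0.7°, at a height of 123.4 mm where 123 mm means fully home.
- **Surroundings:** the pictures showed the bowl and the two other canisters where they were. I checked this by eye, not by measurement. The gripper was open and clear.

**Where readings disagreed**
- The cameras differed by 2–5 mm on the coaster centre and by about 2–3 mm on the canister's mouth. Both are within tolerance.
- While the canister was in the hand, the side view's lean estimate was too noisy to use, so I relied on the scene view for that correction.

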